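# Pin a fuel-cell plate stack and lock its contact arm

## Robot

A 7-joint arm with a two-finger parallel gripper is mounted at the origin on a cart in front of the work surface, level with it; the furniture and walls round the work are solid. World frame = base frame: x ahead of the robot, y to its left, z up, the work surface at z = 0. Lengths are in m, angles in rad, forces in N, time in s.
With the tool pointing down it reaches from about 0.35 to 0.9 m from the base axis. Payload 8.1 kg.
Tool frame: the origin (TCP) lies midway between the tips of the shut fingers; the grasp point (between the pads) lies 19 mm behind it; z points along the fingers, y is the direction in which the jaws open and shut (so a half turn about z gives the same grasp; the last joint's range is limited). The gripper opens to 85 mm and grips with 20 to 120 N. Pads are 22 mm wide; open, the fingers measure 114 mm over their backs; the gripper's body (76 mm by 85 mm) begins 54 mm behind the grasp point. The pads swing forward as they close: fully open they stand 13 mm farther back than shut.
Start: joints at [1.19, 0.434, 0.025, 1.573, -0.012, 1.134, -0.075], TCP at [0.171, -0.601, 0.231] pointing down, gripper open.
Joint ranges: [-2.62, 2.62], [-0.44, 2.09], [-1.27, 1.32], [0.08, 2.57], [-1.32, 4.46], [0.12, 2], [-2.74, 2.74]. Speed limits (rad/s): [2.22, 2.22, 3.01, 3.01, 3.14, 3.14, 3.14].

## Interface

Orientations are given as a 3x3 rotation matrix whose columns are the frame's x, y, z axes.
In Python, from bench import status, imaging, job_done, finder gives the robot as it stands. The module is installed in compiled form; this text tells all that it offers.
- The arm moves only by the tool play_rows, never from a script. Its argument "plan" is a list of rows, each a list of 5 numbers: the closure in counts, from 0 (fully open) to 255 (shut), then the shift along the world's x, y, z in cm, then the turn about the world's z in rad. A call has exactly 10 rows; each row shifts and turns the pose as measured when the row begins; what a row does not reach is not made up. A row lasts 1/10 s, in which the tool goes at most 50 mm and 8.59 degrees, less where a joint would pass 70% of its speed; a pose out of reach is approached as far as the arm can. A call is refused whole if a number of a shift passes 5 or a number of a turn 0.15, either way. A call with a gripper value outside its range is refused whole. The fingers move at their own pace and stop on an object; the grip force is fixed at half the most. Time passes only in rows, so rows that do not move let the fingers close, or fill a call up. It gives the time, the measured TCP pose, the force and the opening at its end, in the units of the state.
- status.read_state(): the state, without advancing time (a new reading comes with each control period).
- imaging.grab_frame(name): name is "scene" or "top" or "wrist"; returns the picture (480x640x3 uint8, blue, green, red); there is no depth.
- imaging.get_calibration(name): a dict with "fx", "fy", "cx", "cy" (pixels), "camera_from_world" (4x4, takes a point from world to camera coordinates); the wrist camera has in their place "hand_eye" (4x4, takes a point from camera to tool coordinates, whose origin is the TCP and whose axes are the flange's). Camera axes: x right, y down, z forward; pixel columns grow to the right and rows downward; lengths in m; the calibration is good to about 2 mm. A picture is of the moment at which its call begins: read the wrist's pose just before it. get_calibration takes no time and is no camera call.
- job_done(): hands the job in, once; it reports no verdict.
Trained networks look in the newest picture that a camera, given by its name, has taken for a name from the list of things; names that differ only in an ending like _2 or _b are one class to them, and where a whole thing is asked for, a point or a joint stands for the part that bears it (a point fixed in the world has none). Each returns a list of dicts, best first, with "p" (0 to 1); they miss things now and then, are a little off and sometimes report something else, mostly with a low value. They report only what shows in the picture. A call takes as long as a camera call.
- finder.outline_of(thing, camera): "region" (480x640 bool, what is visible of it).
- finder.pinpoint(thing, camera): "location" ([x, y, z] in m, in world coordinates, good to about 4 mm: a listed point, or the origin of a listed thing).
The state is a dict: "clock": time; "q": joint angles; "joint_velocities": joint speeds; "effort": joint torques, N m; "eef_pos": TCP position; "orientation": TCP orientation; "ft_force": force on the tool from outside, world axes, zero at the start; "ft_torque": the same for the moment, N m; "grip_width": finger opening in m.
Only numpy, scipy, OpenCV 4.12 (cv2) and the standard library are available. Lean on these libraries where they do the work, as an engineer would, in place of code of your own. Each camera call takes 0.05 s, during which the arm holds its last target.

## Task

Build up the small fuel-cell stack: lay all the white cell plates that are here on the stand, one flat on another, each with its hole over the socket and its hose barbs at the end of the grey sheet that is farther from the post, then pass the steel collector rod from its block down through all of them, fully home in the socket. Swing the contact arm back to its stop over the rod's head, then push its sprung stud in and give it a quarter turn clockwise so that it locks and stays down. Either face of a plate may be up. Leave the flasks and the jar where they are.

Things in the scene. Friction and masses are not known exactly. Their poses are not given: they have to be found in the camera images.
- plate_1: white cell plate 58 (x) x 80 (y) x 12 mm, 0.07 kg, flat on the worktop, dark 42 mm square pad in both faces, two 8 mm hose barbs on its +y end, a 12.5 mm through hole near the other end. Origin: hole axis, underside; the plate spans x -29..29, y -14..66 mm (its middle at y = 26). All alike, any order, either face up; may be absent
- plate_2: white cell plate 58 (x) x 80 (y) x 12 mm, 0.07 kg, flat on the worktop, dark 42 mm square pad in both faces, two 8 mm hose barbs on its +y end, a 12.5 mm through hole near the other end. Origin: hole axis, underside; the plate spans x -29..29, y -14..66 mm (its middle at y = 26). All alike, any order, either face up; may be absent
- plate_3: white cell plate 58 (x) x 80 (y) x 12 mm, 0.07 kg, flat on the worktop, dark 42 mm square pad in both faces, two 8 mm hose barbs on its +y end, a 12.5 mm through hole near the other end. Origin: hole axis, underside; the plate spans x -29..29, y -14..66 mm (its middle at y = 26). All alike, any order, either face up; may be absent
- plate_4: white cell plate 58 (x) x 80 (y) x 12 mm, 0.07 kg, flat on the worktop, dark 42 mm square pad in both faces, two 8 mm hose barbs on its +y end, a 12.5 mm through hole near the other end. Origin: hole axis, underside; the plate spans x -29..29, y -14..66 mm (its middle at y = 26). All alike, any order, either face up; may be absent
- plate_5: white cell plate 58 (x) x 80 (y) x 12 mm, 0.07 kg, flat on the worktop, dark 42 mm square pad in both faces, two 8 mm hose barbs on its +y end, a 12.5 mm through hole near the other end. Origin: hole axis, underside; the plate spans x -29..29, y -14..66 mm (its middle at y = 26). All alike, any order, either face up; may be absent
- stand: fixed aluminium slab, x -60..60, y -195..100 mm, top at z = 36 mm. Origin: axis of the rod socket, worktop level; y runs from the post to the plates' seat. A grey sheet on top (x -29..29, y -14..66 mm, as large as a plate) shows how plates lie: hole over the socket, barbs to +y. A 26 mm round post at y = -115 mm carries the contact arm
- socket (a point): mouth of the rod socket in the slab's top (z = 36 mm): a vertical blind hole 11 mm across and 33 mm deep (floor at z = 3 mm)
- seat_end (a point): point on the slab's top, 60 mm from the socket along the stand's +y, under the middle line of a correctly laid plate, 6 mm from its barb end
- slot (a point): centre of the 24 x 8 mm slot (long side along the stand's y) in the top of the fixed index bracket, at stand y = -160 mm, z = 131 mm; the bracket is a shelf 40 mm wide, y = -126..-188 mm, 4 mm thick
- rod: steel rod 133 mm long, 0.12 kg: shaft 10 mm across, nose tapered over its last 6 mm to 4.4 mm, knurled head 22 mm across at 107..133 mm above the tip. Origin: tip, z along the rod. Starts upright in its block, tip at z = 12 mm; home in the socket its tip is at z = 3 mm, its head at z = 110..136 mm whatever the number of plates (5 plates reach z = 96 mm)
- rod_block: loose grey block 60 x 60 x 50 mm, 0.9 kg, in which the rod stands, in an 11 mm hole 38 mm deep at its middle. Origin: centre of its underside
- contact_arm (a joint): contact arm's angle about the post (0..2.1 rad): 0 = home on its stop, shoe over the socket; grows clockwise from above, from the stand's +y towards its +x. Friction 0.12 N m holds it anywhere. A bar 24 mm wide, z = 140..152 mm (4 mm above the head of a rod that is home), 125 mm long from the post axis to the shoe end, 65 mm to the tail end
- swing_knob (a point): middle of the arm's upright black knob: 17 mm across, z = 152..186 mm (this point z = 169 mm), 115 mm from the post axis, above the shoe. Moves with the arm
- stud_push (a joint): how far the sprung stud in the arm's tail is pushed down, 0..11.5 mm; the spring gives 2.3 N up to 7.5 N. Its cross bar (18 x 5 mm, on a 6 mm stem, along the knob's wings) fits down through the slot only with the arm home and the wings along the arm, and is clear underneath from 9.5 mm. Turned there and let go it stays at about 9 mm, else it springs back to 0
- stud_turn (a joint): turn of the stud's knob, 0..1.57 rad, growing clockwise from above: 0 = wings along the arm (as found), 1.57 = wings across it, locked. Resistance about 0.02 N m
- stud_grip (a point): on the stud's axis, 45 mm from the post axis on the arm's tail; z = 184 mm when the stud is up. The knob is an upright bar 10 mm thick, 34 mm long along its wings (this point's y), z = 168..196 mm; below it a bare stem and spring down to the arm's top at z = 152 mm
- flask_a: culture flask with white foil cap, 105 mm across, 171 mm tall, on the right; leave it alone. Origin: centre of its underside
- flask_b: another such flask, farther back on the right; leave it alone. Origin: centre of its underside
- jar: small white screw-lid jar, 62 mm across, 60 mm tall, behind the stand; leave it alone. Origin: centre of its underside

How it is judged:
On the way, in this order (a step that is already met when the one before it is completed fails the run):
1. every plate present lies in the stack with its hole over the socket, and the rod is home through all of them (horizontal distance between each of plate_1, plate_2, plate_3, plate_4, plate_5 and socket below 0.007 m and height (world z) of plate_1 between 0.032 and 0.102 m and angle between the z axis of each of plate_1, plate_2, plate_3, plate_4, plate_5 and the z axis of stand, either way round below 0.06 rad and y of seat_end in the frame of plate_1 above 0.025 m and height (world z) of plate_2 between 0.032 and 0.102 m and y of seat_end in the frame of plate_2 above 0.025 m and height (world z) of plate_3 between 0.032 and 0.102 m and y of seat_end in the frame of plate_3 above 0.025 m and height (world z) of plate_4 between 0.032 and 0.102 m and y of seat_end in the frame of plate_4 above 0.025 m and height (world z) of plate_5 between 0.032 and 0.102 m and y of seat_end in the frame of plate_5 above 0.025 m and horizontal distance between rod and socket below 0.003 m and height (world z) of rod below 0.006 m and angle between rod's own z axis and vertical below 0.1 rad), for 0.2 s.
2. the contact arm is swung home over the rod's head (value of joint contact_arm below 0.05 rad and horizontal distance between rod and socket below 0.003 m and height (world z) of rod below 0.006 m and angle between rod's own z axis and vertical below 0.1 rad), for 0.2 s.
3. the stud is pushed in and turned until it locks (value of joint stud_turn above 1.35 rad and value of joint stud_push above 0.007 m and value of joint contact_arm below 0.05 rad), for 0.2 s.
At the end, for the whole second after the job is handed in: All plates present lie flat in one stack, holes within 7 mm of the socket axis, barbs towards the stand's +y (within 65 degrees); rod tip below z = 6 mm and within 3 mm of the axis; arm within 0.05 rad of its stop; stud turned over 1.35 rad and staying over 7 mm down (all of step 1 and all of step 3 and linear speed of rod below 0.02 m/s); the robot touches nothing.
It fails at once if a flask or the jar is shoved or tipped (distance of any of flask_a, flask_b, jar from where it was at the start of the episode above 0.03 m or angle between any of flask_a, flask_b, jar's own z axis and vertical above 0.4 rad).
Of plate_1, plate_2, plate_3, plate_4, plate_5 only 3 to 5 are there at a start; the rules pass over those that are not, and their reading is None.
At some moment in a run one of rod_block may be knocked a few centimetres aside while the robot is not near it.
It also fails if it takes over 210 s, if anything falls off the work surface, if the arm or the gripper's body presses on something with over 40 N, if the wrist force passes 120 N, or if a joint passes its speed limit or range.

## Working session

There is one attempt and no reset: what is moved stays moved. The work goes in short steps, Python scripts to look and compute and a tool call to move; the robot and the scene stay as the last step left them, time stands still between calls to the robot, and variables do not carry over. Pictures are saved under pics/ and viewed, and the job is handed in when it is done.

Besides the shell and the picture viewer there is one more tool, called after "Call:" by a JSON object that holds its "method" and its "body", one argument or row to a line. play_rows: Moves the arm, as the interface text tells. Its arguments: {"type":"object","properties":{"plan":{"type":"array","items":{"type":"array","items":{"type":"number"}}}},"required":["plan"]}

```bash
mkdir -p pics
cat > h.py <<'E'
import numpy as np, cv2
from bench import status, imaging, finder
def snap(n,f):
    im=imaging.grab_frame(n); cv2.imwrite('pics/'+f+'.png',im); return im
def st():
    s=status.read_state(); print('t',round(s['clock'],2),'p',np.round(s['eef_pos'],4),'yaw y-axis',np.round(np.array(s['orientation'])[:,1],3),'z',np.round(np.array(s['orientation'])[:,2],3),'F',np.round(s['ft_force'],1),'w',round(s['grip_width'],4)); return s
def pp(things,cam):
    for t in things:
        for r in finder.pinpoint(t,cam)[:6]: print(cam,t,round(r['p'],2),np.round(r['location'],4))
E
python3 - <<'E'
from h import *
s=st(); print(np.round(s['q'],3)); print(np.round(s['orientation'],3))
for c in ['scene','top','wrist']:
    snap(c,c+'0')
for c in ['scene','top']:
    pp(['plate_1'],c)
pp(['stand','socket','seat_end','slot','rod','rod_block','contact_arm','swing_knob','stud_push','stud_grip','flask_a','jar'],'top')
k=imaging.get_calibration('wrist');print(k)
E
```

```text
t 0.0 p [ 0.1712 -0.6006  0.2306] yaw y-axis [ 0.274 -0.962 -0.002] z [-0.001  0.001 -1.   ] F [-0.8 -0.7 -0.4] w 0.0851
[ 1.19   0.435  0.025  1.574 -0.012  1.134 -0.075]
[[ 0.962  0.274 -0.001]
 [ 0.274 -0.962  0.001]
 [-0.    -0.002 -1.   ]]
scene plate_1 0.89 [0.5836 0.1029 0.0027]
scene plate_1 0.85 [0.4087 0.2415 0.0022]
scene plate_1 0.78 [ 0.5861  0.2394 -0.0023]
scene plate_1 0.75 [ 0.4176  0.377  -0.0015]
top plate_1 0.93 [ 0.4136  0.3775 -0.0031]
top plate_1 0.73 [ 0.5841  0.2398 -0.    ]
top plate_1 0.7 [4.096e-01 1.074e-01 2.000e-04]
top plate_1 0.44 [0.5737 0.4056 0.013 ]
top stand 0.87 [ 0.4645 -0.0896 -0.0008]
top socket 0.87 [ 0.4627 -0.0934  0.0354]
top socket 0.33 [ 0.4562 -0.0356  0.0379]
top seat_end 0.79 [ 0.4541 -0.0352  0.0398]
top slot 0.68 [ 0.4838 -0.252   0.1275]
top rod 0.66 [0.5744 0.4067 0.0133]
top rod_block 0.79 [0.5795 0.4046 0.0014]Traceback (most recent call last):
  File "<stdin>", line 7, in <module>
  File "h.py", line 9, in pp
    for r in finder.pinpoint(t,cam)[:6]: print(cam,t,round(r['p'],2),np.round(r['location'],4))
             ~~~~~~~~~~~~~~~^^^^^^^
ValueError: it knows: flask, jar, plate, rod, rod_block, seat_end, slot, socket, stand, stud_grip, swing_knob
```

View pics/top0.png

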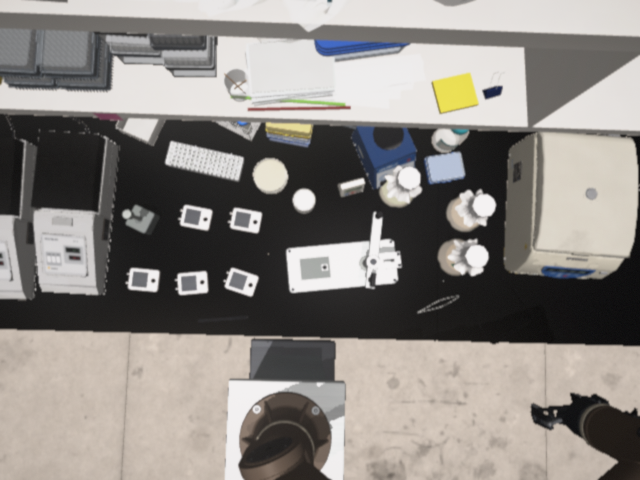

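View pics/scene0.png

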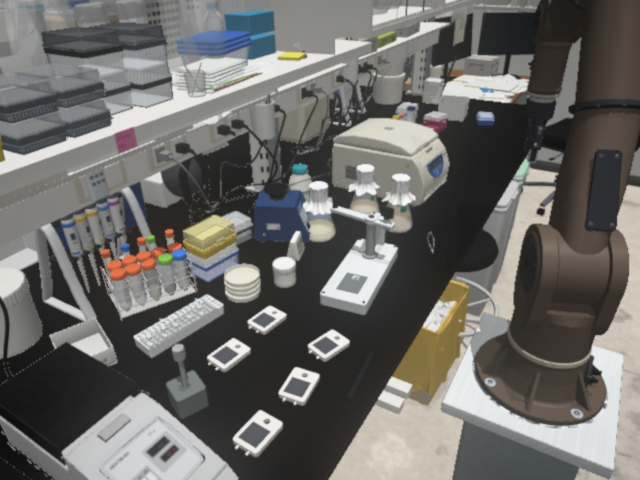

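Run:
```python
from h import *
pp(['swing_knob','stud_grip','flask','jar','plate'],'top')
pp(['socket','seat_end','slot','rod','rod_block','swing_knob','stud_grip','flask','jar'],'scene')
for n in ['top','scene','wrist']:
    k=imaging.get_calibration(n);print({a:np.round(b,3) for a,b in k.items()})
```

```text
top swing_knob 0.88 [ 0.5882 -0.2153  0.1737]
top stud_grip 0.46 [ 0.4291 -0.2017  0.1841]
top flask 0.94 [ 0.6242 -0.4806  0.0062]
top flask 0.82 [ 0.5058 -0.458   0.0036]
top flask 0.22 [ 0.4603 -0.0927  0.0341]
top jar 0.75 [ 0.6435 -0.0314 -0.0019]
top plate 0.93 [ 0.4136  0.3775 -0.0031]
top plate 0.73 [ 0.5841  0.2398 -0.    ]
top plate 0.7 [4.096e-01 1.074e-01 2.000e-04]
top plate 0.44 [0.5737 0.4056 0.013 ]
scene socket 0.79 [ 0.4607 -0.0893  0.0296]
scene seat_end 0.93 [ 0.4563 -0.0352  0.0308]
scene seat_end 0.31 [0.5835 0.1019 0.0039]
scene seat_end 0.16 [ 0.5857  0.2412 -0.0025]
scene slot 0.96 [ 0.4807 -0.2516  0.1322]
scene slot 0.41 [ 0.5909 -0.2191  0.1658]
scene slot 0.36 [ 5.037e-01 -4.596e-01  1.000e-04]
scene rod 0.31 [ 0.4817 -0.2518  0.1344]
scene rod_block 0.72 [ 0.5769  0.4115 -0.0019]
scene rod_block 0.48 [ 0.4338 -0.2009  0.1866]
scene swing_knob 0.8 [ 0.5901 -0.2186  0.1652]
scene stud_grip 0.54 [ 0.4323 -0.1985  0.1861]
scene flask 0.96 [ 0.6232 -0.4813 -0.0011]
scene flask 0.64 [ 0.5057 -0.4635 -0.    ]
scene jar 0.72 [ 0.6389 -0.0331  0.0028]
{'fx': np.f
[... 167 characters left out ...]
[-0.996, -0.029, -0.083,  0.538],
       [ 0.084, -0.016, -0.996,  1.274],
       [ 0.   ,  0.   ,  0.   ,  1.   ]])}
{'fx': np.float64(500.425), 'fy': np.float64(500.425), 'cx': np.float64(314.829), 'cy': np.float64(242.947), 'camera_from_world': array([[-0.862, -0.507, -0.017,  0.457],
       [-0.246,  0.447, -0.86 ,  0.274],
       [ 0.444, -0.737, -0.51 ,  1.029],
       [ 0.   ,  0.   ,  0.   ,  1.   ]])}
{'fx': np.float64(410.677), 'fy': np.float64(410.677), 'cx': np.float64(311.769), 'cy': np.float64(240.592), 'hand_eye': array([[ 0.   , -0.949, -0.314,  0.081],
       [ 1.   ,  0.   , -0.001, -0.   ],
       [ 0.001, -0.314,  0.949, -0.142],
       [ 0.   ,  0.   ,  0.   ,  1.   ]])}
```

Call:
{"method": "play_rows", "body": {
  "plan": [
    [0,0,0,4,0],
    [0,0,0,5,0],
    [0,2,2,4,0.1],
    [0,3,4,0,0.15],
    [0,3,4,0,0.15],
    [0,3,4,0,0.15],
    [0,3,4,0,0.15],
    [0,3,4,0,0.15],
    [0,3,4,0,0.15],
    [0,3,4,0,0.1]
  ]
}}

```text
clock: 2.25
eef_pos: [0.3959, -0.3, 0.3663]
orientation: [[0.187, 0.982, 0.0], [0.982, -0.187, -0.01], [-0.01, 0.002, -1.0]]
ft_force: [0.1, -0.2, 0.5]
grip_width: 0.0852
```

Call:
{"method": "play_rows", "body": {
  "plan": [
    [0,1,5,0,0.1],
    [0,1,5,0,0.1],
    [0,1,5,0,0],
    [0,1,5,0,0],
    [0,1,5,0,0],
    [0,1,5,0,0],
    [0,1,5,0,0],
    [0,1,5,0,0],
    [0,0,5,0,0],
    [0,0,5,0,0]
  ]
}}

```text
clock: 3.25
eef_pos: [0.4742, 0.1922, 0.3684]
orientation: [[-0.022, 1.0, 0.011], [1.0, 0.022, -0.012], [-0.012, 0.01, -1.0]]
ft_force: [0.3, -0.1, 0.2]
grip_width: 0.0854
```

Run:
```python
from h import *
st(); snap('wrist','w1'); pp(['plate','rod_block','rod','socket','seat_end'],'wrist')
```

```text
t 3.25 p [0.4742 0.1922 0.3684] yaw y-axis [1.    0.022 0.01 ] z [ 0.011 -0.012 -1.   ] F [ 0.3 -0.1  0.2] w 0.0854
wrist plate 0.92 [ 0.587   0.2413 -0.0016]
wrist plate 0.77 [ 5.831e-01  1.033e-01 -2.000e-04]
wrist plate 0.7 [0.4138 0.3769 0.0025]
wrist plate 0.64 [0.4162 0.2412 0.0037]
wrist plate 0.59 [ 0.4111  0.1064 -0.0007]
wrist rod_block 0.62 [ 0.4612 -0.0934  0.0341]
wrist seat_end 0.85 [ 0.4557 -0.0295  0.0359]
```

View pics/w1.png

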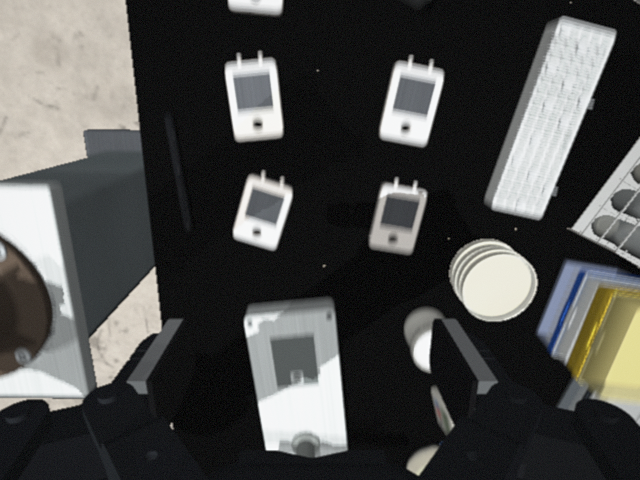

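```bash
cat >> h.py <<'E'
def wcam(s=None):
    s=s or status.read_state(); k=imaging.get_calibration('wrist')
    T=np.eye(4);T[:3,:3]=s['orientation'];T[:3,3]=s['eef_pos']
    M=T@np.array(k['hand_eye']); K=np.array([[k['fx'],0,k['cx']],[0,k['fy'],k['cy']],[0,0,1]])
    return K,np.linalg.inv(M)
def hom(K,E,z):
    # world (x,y) on plane z -> pixel
    return K@np.stack([E[:3,0],E[:3,1],E[:3,2]*z+E[:3,3]],1)
def rect(im,K,E,z,x0,x1,y0,y1,sc=2000):
    # rectified: col=(x-x0)*sc, row=(y1-y)*sc
    A=np.array([[1/sc,0,x0],[0,-1/sc,y1],[0,0,1]])
    H=hom(K,E,z)@A
    return cv2.warpPerspective(im,H,(int((x1-x0)*sc),int((y1-y0)*sc)),flags=cv2.INTER_LINEAR|cv2.WARP_INVERSE_MAP)
def pad(im,K,E,z,cx,cy,sc=4000,name=None,r=0.06,verbose=True):
    """find dark 42mm square near (cx,cy), and hole"""
    R=rect(im,K,E,z,cx-r,cx+r,cy-r,cy+r,sc); g=cv2.GaussianBlur(cv2.cvtColor(R,cv2.COLOR_BGR2GRAY),(0,0),2)
    best=None
    for th in range(60,190,10):
        m=(g<th).astype(np.uint8)
        cs,_=cv2.findContours(m,cv2.RETR_CCOMP,cv2.CHAIN_APPROX_NONE)
        for c in cs:
            rr=cv2.minAreaRect(c); w,h=np.array(rr[1])/sc
            if abs(w-.042)<.005 and abs(h-.042)<.005:
                a=cv2.contourArea(c)/sc**2/(w*h)
                q=abs(w-.042)+abs(h-.042)+(1-a)*.05
                if a>.85 and (best is None or q<best[0]): best=(q,rr,th,a,c)
    if best is None: 
        print('no pad near',cx,cy); cv2.imwrite('pics/fail.png',R); return None
    rr=best[1]
    P=np.array([cx-r+rr[0][0]/sc, cy+r-rr[0][1]/sc])
    ang=np.deg2rad(-rr[2])
    if name:
        cv2.drawContours(R,[np.int32(cv2.boxPoints(rr))],0,(0,0,255),1); cv2.imwrite('pics/'+name+'.png',R)
    if verbose: print('pad',np.round(P,4),'size',np.round(np.array(rr[1])/sc*1e3,1),'angle mod90 deg',round(np.rad2deg(ang)%90,1),'th',best[2],'fill',round(best[3],2))
    return P,ang
E
python3 - <<'E'
from h import *
s=st(); im=snap('wrist','w2'); K,E=wcam(s)
R=rect(im,K,E,.012,.35,.66,.05,.45,1500); cv2.imwrite('pics/r1.png',R)
for i,(x,y) in enumerate([(.58,.13),(.415,.135),(.59,.27),(.41,.27)]): pad(im,K,E,.012,x,y,name='p%d'%i)
pad(im,K,E,.036,.456,-.06,name='psheet')
E
```

```text
t 3.55 p [0.4746 0.1891 0.368 ] yaw y-axis [1.    0.021 0.01 ] z [ 0.01  -0.013 -1.   ] F [ 0.4 -0.   0.5] w 0.0852
pad [0.5884 0.1392] size [42.2 42.3] angle mod90 deg 81.2 th 120 fill 0.97
pad [0.419  0.1441] size [41.9 42.1] angle mod90 deg 73.2 th 180 fill 0.98
pad [0.592  0.2772] size [41.8 41.8] angle mod90 deg 80.9 th 180 fill 0.98
pad [0.4086 0.2778] size [41.7 41.7] angle mod90 deg 6.6 th 180 fill 0.98
no pad near 0.456 -0.06
```

View pics/r1.png

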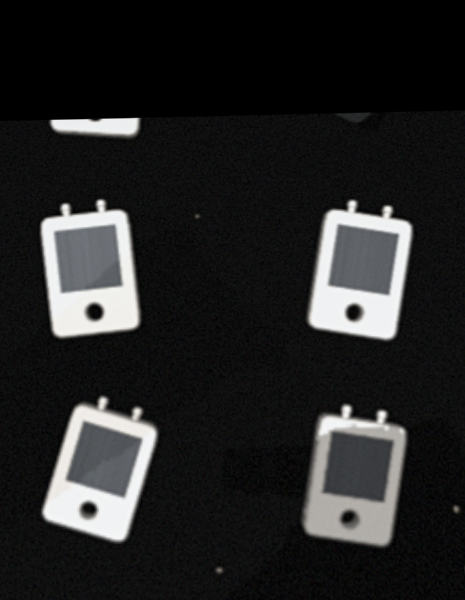

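Call:
{"method": "play_rows", "body": {
  "plan": [
    [0,0,-5,0,0],
    [0,0,-5,0,0],
    [0,0,-5,0,0],
    [0,0,-5,0,0],
    [0,0,-5,0,0],
    [0,0,-5,-1,0.05],
    [0,0,-1,-2,0.05],
    [0,0,0,-3,0],
    [0,0,0,0,0],
    [0,0,0,0,0]
  ]
}}

```text
clock: 4.6
eef_pos: [0.4675, -0.1351, 0.3104]
orientation: [[-0.093, 0.996, 0.016], [0.995, 0.094, -0.017], [-0.018, 0.014, -1.0]]
ft_force: [0.2, -0.1, -0.2]
grip_width: 0.0856
```

Run:
```python
from h import *
s=st(); im=snap('wrist','w3'); K,E=wcam(s)
R=rect(im,K,E,.036,.36,.56,-.2,.05,2400); cv2.imwrite('pics/r3.png',R)
pp(['socket','seat_end','slot','swing_knob','stud_grip'],'wrist')
```

```text
t 4.6 p [ 0.4675 -0.1351  0.3104] yaw y-axis [0.996 0.094 0.014] z [ 0.016 -0.017 -1.   ] F [ 0.2 -0.1 -0.2] w 0.0856
wrist socket 0.71 [ 0.4615 -0.0944  0.0278]
wrist seat_end 0.74 [ 0.4556 -0.0312  0.0355]
wrist slot 0.72 [ 0.4818 -0.25    0.1312]
wrist swing_knob 0.98 [ 0.5917 -0.2175  0.1698]
wrist stud_grip 0.91 [ 0.4368 -0.2024  0.1842]
wrist stud_grip 0.66 [ 0.4648 -0.0911  0.0025]
```

View pics/w3.png

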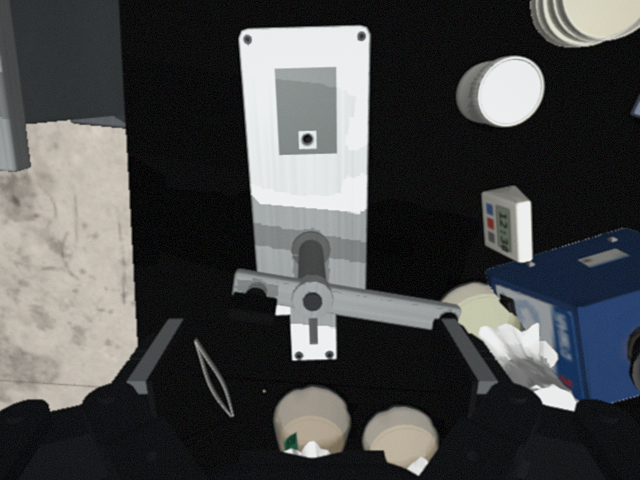

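View pics/r3.png

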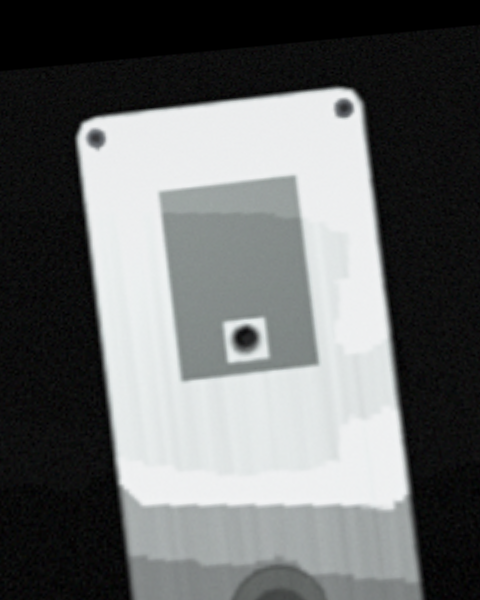

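```bash
cat >> h.py <<'E'
def plate(im,K,E,z,cx,cy,exp=90,name=None):
    """pose of plate with top at z: returns hole, mid, angle(rad) of +y; exp=rough barb direction deg"""
    p=pad(im,K,E,z,cx,cy,name=name,verbose=False)
    if p is None: return
    P,a=p; e=np.deg2rad(exp); a=a+np.round((e-a)/(np.pi/2))*np.pi/2
    d=np.array([np.cos(a),np.sin(a)])
    # hole near P-36mm d
    sc=4000; q=P-.036*d; r=.013
    R=rect(im,K,E,z,q[0]-r,q[0]+r,q[1]-r,q[1]+r,sc); g=cv2.GaussianBlur(cv2.cvtColor(R,cv2.COLOR_BGR2GRAY),(0,0),2)
    th=(float(g.min())+float(np.percentile(g,80)))/2
    n,l,stt,c=cv2.connectedComponentsWithStats((g<th).astype(np.uint8))
    i=1+np.argmax(stt[1:,4]); hh=np.array([q[0]-r+c[i][0]/sc,q[1]+r-c[i][1]/sc])
    print('pad',np.round(P,4),'ang',round(np.rad2deg(a),1),'hole',np.round(hh,4),'dia',round(2*np.sqrt(stt[i,4]/np.pi)/sc*1e3,1),'dist',round((P-hh)@d*1e3,1),'lat',round((P-hh)@np.array([d[1],-d[0]])*1e3,1))
    return P,a,hh
E
python3 - <<'E'
from h import *
im=cv2.imread('pics/w2.png')
class S(dict):pass
s=dict(eef_pos=[.4746,.1891,.368],orientation=None)
z=np.array([.010,-.013,-1]);z/=np.linalg.norm(z);y=np.array([1,.021,.01]);y-=z*(y@z);y/=np.linalg.norm(y)
s['orientation']=np.stack([np.cross(y,z),y,z],1)
K,E=wcam(s)
for (x,y) in [(.58,.13),(.415,.135),(.59,.27),(.41,.27)]: plate(im,K,E,.012,x,y)
E
```

```text
pad [0.5885 0.1391] ang 81.0 hole [0.5825 0.1049] dia 10.0 dist 34.7 lat 0.6
pad [0.4191 0.1439] ang 73.1 hole [0.4089 0.1103] dia 10.5 dist 35.1 lat 0.0
pad [0.5922 0.2771] ang 80.9 hole [0.5858 0.2418] dia 10.9 dist 35.8 lat 0.7
pad [0.4087 0.2777] ang 96.5 hole [0.4129 0.2422] dia 11.4 dist 35.7 lat -0.2
```

Call:
{"method": "play_rows", "body": {
  "plan": [
    [0,0,5,0,0],
    [0,-1,5,0,-0.1],
    [0,-1,5,0,-0.1],
    [0,-1,5,-3,-0.1],
    [0,-1,5,-4,-0.09],
    [0,-1,2,-4,0],
    [0,0,0,-4,0],
    [0,0,0,-4,0],
    [0,0,0,0,0],
    [0,0,0,0,0]
  ]
}}

```text
clock: 5.9
eef_pos: [0.423, 0.1263, 0.138]
orientation: [[0.298, 0.954, 0.026], [0.955, -0.297, -0.018], [-0.01, 0.03, -0.999]]
ft_force: [0.3, -0.5, 1.5]
grip_width: 0.0853
```

Run:
```python
from h import *
s=st(); im=snap('wrist','w4'); K,E=wcam(s)
plate(im,K,E,.012,.419,.144,73,'p4')
```

```text
t 5.9 p [0.423  0.1263 0.138 ] yaw y-axis [ 0.954 -0.297  0.03 ] z [ 0.026 -0.018 -0.999] F [ 0.3 -0.5  1.5] w 0.0853
pad [0.4195 0.1431] ang 73.0 hole [0.4091 0.1108] dia 12.5 dist 33.9 lat 0.5
```

View pics/w4.png

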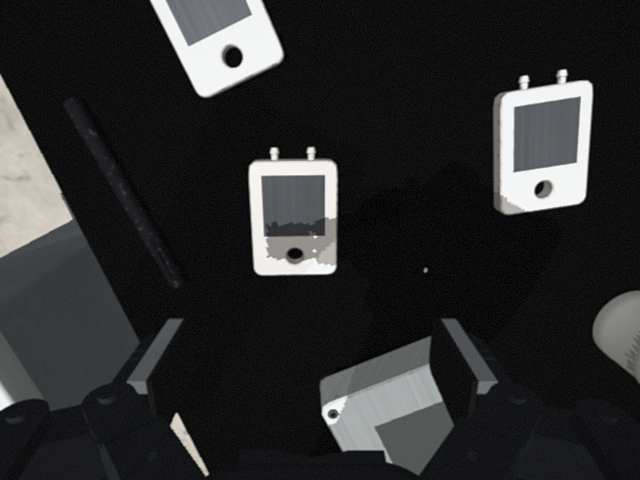

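Call:
{"method": "play_rows", "body": {
  "plan": [
    [0,-0.4,0.4,-2,0],
    [0,-0.2,0.3,-3,0],
    [0,0,0,-3,0],
    [0,0,0,-3,0],
    [0,0,0,-1.5,0],
    [0,0,0,-0.5,0],
    [0,0,0,0,0],
    [0,0,0,0,0],
    [0,0,0,0,0],
    [0,0,0,0,0]
  ]
}}

```text
clock: 6.95
eef_pos: [0.4355, 0.1357, 0.0226]
orientation: [[0.309, 0.949, 0.061], [0.951, -0.309, -0.013], [0.007, 0.062, -0.998]]
ft_force: [0.8, 0.0, 0.8]
grip_width: 0.0855
```

Run:
```python
from h import *
s=st(); print(np.round(s['q'],3),np.round(s['joint_velocities'],3), np.round(s['effort'],1))
```

```text
t 6.95 p [0.4355 0.1357 0.0226] yaw y-axis [ 0.949 -0.309  0.062] z [ 0.061 -0.013 -0.998] F [0.8 0.  0.8] w 0.0855
[-0.063  0.508 -0.498  2.201  0.588  0.511 -1.336] [ 0.008 -0.017 -0.006 -0.008 -0.01   0.007  0.007] [ -0.1 -53.4  -5.8 -16.2   0.2  -0.1  -0. ]
```

Call:
{"method": "play_rows", "body": {
  "plan": [
    [0,-1,0,0,0],
    [0,-0.9,0,0,0],
    [0,0,0,0,0],
    [0,0,0,0,0],
    [0,0,0,0,0],
    [0,0,0,0,0],
    [0,0,0,0,0],
    [0,0,0,0,0],
    [0,0,0,0,0],
    [0,0,0,0,0]
  ]
}}

```text
clock: 7.95
eef_pos: [0.4151, 0.1357, 0.0234]
orientation: [[0.31, 0.949, 0.062], [0.951, -0.309, -0.012], [0.008, 0.063, -0.998]]
ft_force: [-0.0, -0.1, 1.0]
grip_width: 0.0852
```

Run:
```python
from h import *
s=st(); print(np.round(s['q'],3),np.round(s['joint_velocities'],3), np.round(s['effort'],1))
```

```text
t 7.95 p [0.4151 0.1357 0.0234] yaw y-axis [ 0.949 -0.309  0.063] z [ 0.062 -0.012 -0.998] F [-0.  -0.1  1. ] w 0.0852
[-0.083  0.484 -0.495  2.246  0.595  0.486 -1.37 ] [ 0.001  0.001 -0.001  0.    -0.001 -0.001  0.001] [ -0.  -51.3  -5.3 -15.5   0.2  -0.1  -0. ]
```

Call:
{"method": "play_rows", "body": {
  "plan": [
    [0,0,0,3,0],
    [0,0,0,3,0],
    [0,0,0,3,0],
    [0,0,0,3,0],
    [0,0,0,0,0],
    [0,0,0,0,0],
    [0,0,0,0,0],
    [0,0,0,0,0],
    [0,0,0,0,0],
    [0,0,0,0,0]
  ]
}}

```text
clock: 8.95
eef_pos: [0.4119, 0.1347, 0.1442]
orientation: [[0.308, 0.95, 0.055], [0.951, -0.308, -0.014], [0.003, 0.056, -0.998]]
ft_force: [0.3, -0.1, -1.4]
grip_width: 0.0852
```

Call:
{"method": "play_rows", "body": {
  "plan": [
    [0,0,0,-1.2,0],
    [0,0,0,-1.2,0],
    [0,0,0,-1.2,0],
    [0,0,0,-1.2,0],
    [0,0,0,-1.2,0],
    [0,0,0,-1.2,0],
    [0,0,0,-1.2,0],
    [0,0,0,-1.2,0],
    [0,0,0,0,0],
    [0,0,0,0,0]
  ]
}}

```text
clock: 9.95
eef_pos: [0.4069, 0.1344, 0.0349]
orientation: [[0.306, 0.951, 0.044], [0.952, -0.306, -0.015], [-0.001, 0.046, -0.999]]
ft_force: [-0.8, 0.5, 0.4]
grip_width: 0.0853
```

Call:
{"method": "play_rows", "body": {
  "plan": [
    [0,0.5,0,-0.6,0],
    [0,0.4,-0.1,-0.6,0],
    [0,0.1,0,-0.6,0],
    [0,0,0,-0.6,0],
    [0,0,0,-0.5,0],
    [0,0,0,0,0],
    [0,0,0,0,0],
    [150,0,0,0,0],
    [255,0,0,0,0],
    [255,0,0,0,0]
  ]
}}

```text
clock: 10.95
eef_pos: [0.4183, 0.1337, 0.0048]
orientation: [[0.306, 0.951, 0.046], [0.952, -0.305, -0.014], [0.0, 0.048, -0.999]]
ft_force: [-3.5, -1.1, 12.7]
grip_width: 0.055
```

Run:
```python
from h import *
s=st(); im=snap('wrist','w5'); st()
```

```text
t 10.95 p [0.4183 0.1337 0.0048] yaw y-axis [ 0.951 -0.305  0.048] z [ 0.046 -0.014 -0.999] F [-3.5 -1.1 12.7] w 0.055
t 11.0 p [0.4182 0.1337 0.0048] yaw y-axis [ 0.951 -0.305  0.048] z [ 0.046 -0.014 -0.999] F [-5.6 -0.7 14.1] w 0.055
```

View pics/w5.png

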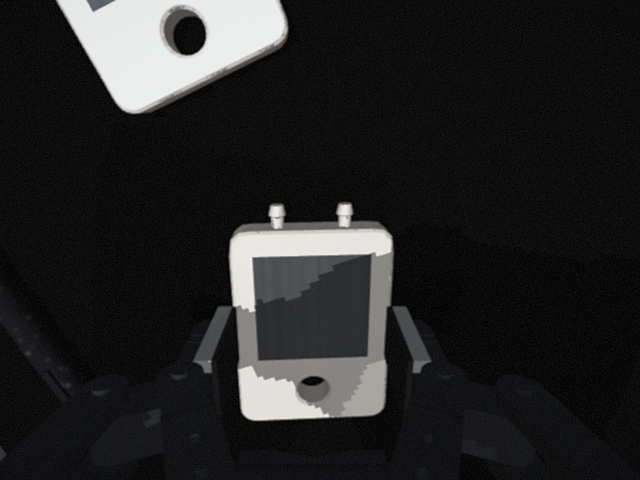

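Call:
{"method": "play_rows", "body": {
  "plan": [
    [255,0,0,1,0],
    [255,0,0,1.5,0],
    [255,0,0,2,0],
    [255,0,0,2,0],
    [255,0,0,1,0],
    [255,0.5,-3,0,0.07],
    [255,1,-4,0,0.07],
    [255,1,-4,0,0.07],
    [255,1,-4,0,0.07],
    [255,0.5,-3,0,0.07]
  ]
}}

```text
clock: 12.0
eef_pos: [0.4589, -0.0466, 0.0877]
orientation: [[-0.064, 0.997, 0.053], [0.998, 0.064, 0.007], [0.004, 0.053, -0.999]]
ft_force: [0.9, 0.6, -1.0]
grip_width: 0.0547
```

Call:
{"method": "play_rows", "body": {
  "plan": [
    [255,0,-0.5,0,0.07],
    [255,0,0,0,0],
    [255,0,0,0,0],
    [255,0,0,0,0],
    [255,0,0,0,0],
    [255,0,0,0,0],
    [255,0,0,0,0],
    [255,0,0,0,0],
    [255,0,0,0,0],
    [255,0,0,0,0]
  ]
}}

```text
clock: 13.0
eef_pos: [0.4585, -0.0536, 0.0879]
orientation: [[-0.129, 0.99, 0.052], [0.992, 0.129, 0.01], [0.003, 0.053, -0.999]]
ft_force: [0.6, 0.9, -1.0]
grip_width: 0.0549
```

Run:
```python
from h import *
s=st(); im=snap('wrist','w6')
```

```text
t 13.0 p [ 0.4585 -0.0536  0.0879] yaw y-axis [0.99  0.129 0.053] z [ 0.052  0.01  -0.999] F [ 0.6  0.9 -1. ] w 0.0549
```

View pics/w6.png

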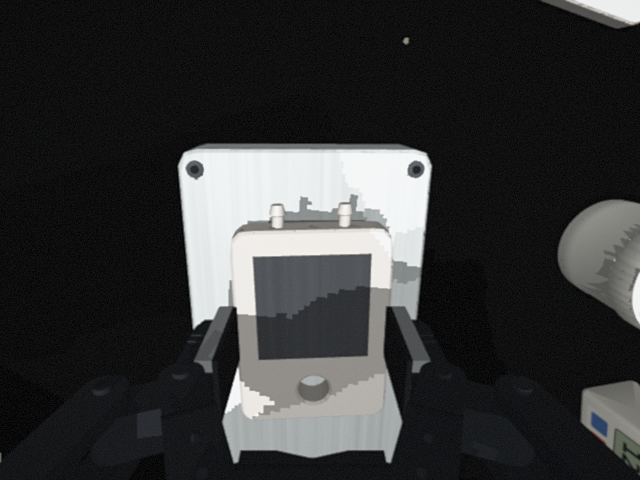

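Call:
{"method": "play_rows", "body": {
  "plan": [
    [255,0.1,-0.5,0,0],
    [255,0,-0.4,0,0],
    [255,0,-0.1,-0.6,0],
    [255,0,0,-0.7,0],
    [255,0,0,-0.7,0],
    [255,0,0,-0.7,0],
    [255,0,0,-0.7,0],
    [255,0,0,0,0],
    [255,0,0,0,0],
    [255,0,0,0,0]
  ]
}}

```text
clock: 14.05
eef_pos: [0.4589, -0.0646, 0.0499]
orientation: [[-0.129, 0.99, 0.05], [0.992, 0.128, 0.01], [0.004, 0.051, -0.999]]
ft_force: [0.0, -0.2, -0.3]
grip_width: 0.0547
```

Call:
{"method": "play_rows", "body": {
  "plan": [
    [255,0.05,0,-0.4,0],
    [255,0,0,-0.4,0],
    [255,0,0,-0.1,0],
    [255,0,0,0,0],
    [0,0,0,0,0],
    [0,0,0,0,0],
    [0,0,0,0,0],
    [0,0,0,0,0],
    [0,0,0,0,0],
    [0,0,0,0,0]
  ]
}}

```text
clock: 15.05
eef_pos: [0.4604, -0.0647, 0.0411]
orientation: [[-0.128, 0.99, 0.052], [0.992, 0.128, 0.009], [0.003, 0.053, -0.999]]
ft_force: [-0.3, 0.5, -0.5]
grip_width: 0.0853
```

Call:
{"method": "play_rows", "body": {
  "plan": [
    [0,0,0,1,0],
    [0,0,0,1,0],
    [0,0,0,2,0],
    [0,0,0,2,0],
    [0,0,0,2,0],
    [0,0,0,1,0],
    [0,0,0,0,0],
    [0,0,0,0,0],
    [0,0,0,0,0],
    [0,0,0,0,0]
  ]
}}

```text
clock: 16.05
eef_pos: [0.4593, -0.0642, 0.1374]
orientation: [[-0.129, 0.99, 0.052], [0.992, 0.129, 0.01], [0.003, 0.052, -0.999]]
ft_force: [-0.1, 0.4, 0.6]
grip_width: 0.0852
```

Run:
```python
from h import *
s=st(); im=snap('wrist','w7'); K,E=wcam(s)
plate(im,K,E,.048,.455,-.055,97,'p7')
```

```text
t 16.05 p [ 0.4593 -0.0642  0.1374] yaw y-axis [0.99  0.129 0.052] z [ 0.052  0.01  -0.999] F [-0.1  0.4  0.6] w 0.0852
pad [ 0.4582 -0.055 ] ang 97.9 hole [ 0.4628 -0.0892] dia 13.5 dist 34.4 lat 0.1
```

View pics/w7.png

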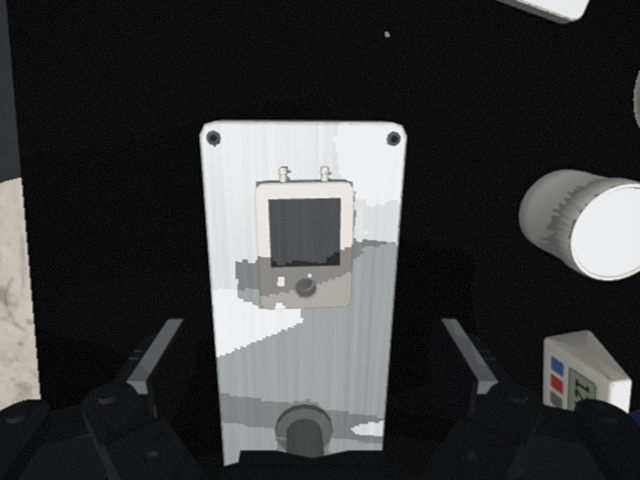

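Call:
{"method": "play_rows", "body": {
  "plan": [
    [0,1.5,2.5,0,-0.06],
    [0,2.3,3.4,0,-0.06],
    [0,2.3,3.4,0,-0.06],
    [0,2.3,3.4,0,-0.06],
    [0,2.3,3.4,0,-0.05],
    [0,1.5,2.5,0,0],
    [0,0.6,0.8,0,0],
    [0,0,0,0,0],
    [0,0,0,0,0],
    [0,0,0,0,0]
  ]
}}

```text
clock: 17.1
eef_pos: [0.5857, 0.133, 0.1295]
orientation: [[0.178, 0.983, 0.037], [0.984, -0.177, -0.009], [-0.002, 0.038, -0.999]]
ft_force: [-1.3, -0.3, 0.3]
grip_width: 0.0852
```

Run:
```python
from h import *
s=st(); im=snap('wrist','w8'); K,E=wcam(s)
plate(im,K,E,.012,.588,.139,81,'p8')
plate(im,K,E,.012,.592,.277,81,'p8b')
```

```text
t 17.1 p [0.5857 0.133  0.1295] yaw y-axis [ 0.983 -0.177  0.038] z [ 0.037 -0.009 -0.999] F [-1.3 -0.3  0.3] w 0.0852
pad [0.5885 0.1387] ang 81.3 hole [0.5832 0.1051] dia 12.4 dist 34.0 lat 0.1
no pad near 0.592 0.277
```

Call:
{"method": "play_rows", "body": {
  "plan": [
    [0,0.2,-0.2,-1,0.03],
    [0,0.1,-0.2,-1.2,0],
    [0,0,0,-1.2,0],
    [0,0,0,-1.2,0],
    [0,0,0,-1.2,0],
    [0,0,0,-1.2,0],
    [0,0,0,-1.2,0],
    [0,0,0,-1,0],
    [0,0,0,-0.5,0],
    [0,0,0,0,0]
  ]
}}

```text
clock: 18.15
eef_pos: [0.587, 0.124, 0.0221]
orientation: [[0.15, 0.988, 0.034], [0.989, -0.149, -0.011], [-0.005, 0.036, -0.999]]
ft_force: [-1.3, 0.2, -0.6]
grip_width: 0.0854
```

Call:
{"method": "play_rows", "body": {
  "plan": [
    [0,0,0.2,-0.5,0],
    [0,0,0.2,-0.5,0],
    [0,0,0.05,-0.5,0],
    [0,0,0,-0.2,0],
    [0,0,0,0,0],
    [150,0,0,0,0],
    [255,0,0,0,0],
    [255,0,0,0,0],
    [255,0,0,0,0],
    [255,0,0,0,0]
  ]
}}

```text
clock: 19.15
eef_pos: [0.5879, 0.1296, 0.0065]
orientation: [[0.149, 0.988, 0.037], [0.989, -0.149, -0.01], [-0.004, 0.038, -0.999]]
ft_force: [0.6, -0.8, -0.9]
grip_width: 0.054
```

Call:
{"method": "play_rows", "body": {
  "plan": [
    [100,0,0,0,0],
    [60,0,0,-0.2,0],
    [60,0,0,-0.2,0],
    [60,0,0,0,0],
    [150,0,0,0,0],
    [255,0,0,0,0],
    [255,0,0,0,0],
    [255,0,0,0,0],
    [255,0,0,0,0],
    [255,0,0,0,0]
  ]
}}

```text
clock: 20.15
eef_pos: [0.5881, 0.1296, 0.0028]
orientation: [[0.15, 0.988, 0.038], [0.989, -0.149, -0.01], [-0.005, 0.039, -0.999]]
ft_force: [-0.8, -0.6, 0.5]
grip_width: 0.0558
```

Call:
{"method": "play_rows", "body": {
  "plan": [
    [255,0,0,1,0],
    [255,0,0,2,0],
    [255,0,0,2.5,0],
    [255,0,0,2.5,0],
    [255,-1.5,-2,2,0.05],
    [255,-2.3,-3.4,0,0.05],
    [255,-2.3,-3.4,0,0.05],
    [255,-2.3,-3.4,0,0.05],
    [255,-2.3,-3.4,0,0.05],
    [255,-1.2,-2,0,0]
  ]
}}

```text
clock: 21.15
eef_pos: [0.4656, -0.046, 0.1119]
orientation: [[-0.118, 0.992, 0.043], [0.993, 0.118, 0.002], [-0.003, 0.043, -0.999]]
ft_force: [0.5, -0.5, 0.4]
grip_width: 0.0559
```

Call:
{"method": "play_rows", "body": {
  "plan": [
    [255,-0.4,-0.7,0,0],
    [255,0,0,0,0],
    [255,0,0,0,0],
    [255,0,0,0,0],
    [255,0,0,0,0],
    [255,0,0,0,0],
    [255,0,0,0,0],
    [255,0,0,0,0],
    [255,0,0,0,0],
    [255,0,0,0,0]
  ]
}}

```text
clock: 22.15
eef_pos: [0.4632, -0.0508, 0.1136]
orientation: [[-0.12, 0.992, 0.046], [0.993, 0.12, 0.003], [-0.003, 0.046, -0.999]]
ft_force: [0.3, 0.2, -1.7]
grip_width: 0.0558
```

Call:
{"method": "play_rows", "body": {
  "plan": [
    [255,-0.2,-0.7,0,0],
    [255,-0.2,-0.6,-0.6,0],
    [255,0,-0.1,-0.8,0],
    [255,0,0,-0.8,0],
    [255,0,0,-0.8,0],
    [255,0,0,-0.8,0],
    [255,0,0,-0.8,0],
    [255,0,0,-0.5,0],
    [255,0,0,0,0],
    [255,0,0,0,0]
  ]
}}

```text
clock: 23.15
eef_pos: [0.4579, -0.0662, 0.0569]
orientation: [[-0.12, 0.992, 0.043], [0.993, 0.12, 0.003], [-0.002, 0.043, -0.999]]
ft_force: [0.1, 0.2, -0.9]
grip_width: 0.0553
```

Call:
{"method": "play_rows", "body": {
  "plan": [
    [255,0.1,0.12,-0.2,0],
    [255,0.05,0,-0.3,0],
    [255,0,0,0,0],
    [255,0,0,0,0],
    [0,0,0,0,0],
    [0,0,0,0,0],
    [0,0,0,0,0],
    [0,0,0,1,0],
    [0,0,0,2,0],
    [0,0,0,2,0]
  ]
}}

```text
clock: 24.15
eef_pos: [0.4588, -0.0644, 0.1033]
orientation: [[-0.121, 0.992, 0.041], [0.993, 0.121, 0.004], [-0.001, 0.041, -0.999]]
ft_force: [0.8, -0.1, 0.4]
grip_width: 0.0853
```

Call:
{"method": "play_rows", "body": {
  "plan": [
    [0,0,0,2,0],
    [0,0,0,1.5,0],
    [0,0,0,0,0],
    [0,0,0,0,0],
    [0,0,0,0,0],
    [0,0,0,0,0],
    [0,0,0,0,0],
    [0,0,0,0,0],
    [0,0,0,0,0],
    [0,0,0,0,0]
  ]
}}

```text
clock: 25.15
eef_pos: [0.4585, -0.0638, 0.1418]
orientation: [[-0.122, 0.992, 0.042], [0.993, 0.122, 0.004], [-0.001, 0.042, -0.999]]
ft_force: [0.2, -0.3, -0.1]
grip_width: 0.0853
```

Run:
```python
from h import *
s=st(); im=snap('wrist','w9'); K,E=wcam(s)
plate(im,K,E,.060,.458,-.055,97,'p9')
```

```text
t 25.15 p [ 0.4585 -0.0638  0.1418] yaw y-axis [0.992 0.122 0.042] z [ 0.042  0.004 -0.999] F [ 0.2 -0.3 -0.1] w 0.0853
pad [ 0.4587 -0.0557] ang 96.6 hole [ 0.4626 -0.0899] dia 13.5 dist 34.5 lat 0.0
```

View pics/w9.png

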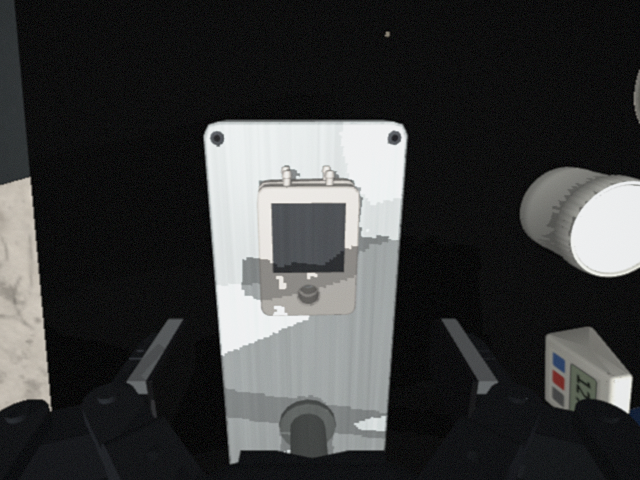

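Call:
{"method": "play_rows", "body": {
  "plan": [
    [0,-0.3,3,0,0],
    [0,-0.6,4,0,0],
    [0,-0.7,4.5,0,0],
    [0,-0.7,4.5,0,0],
    [0,-0.7,4.5,0,0],
    [0,-0.7,4.5,0,0],
    [0,-0.6,4,0,0],
    [0,-0.4,3,0,0],
    [0,-0.2,1,0,0],
    [0,0,0,0,0]
  ]
}}

```text
clock: 26.2
eef_pos: [0.4062, 0.2773, 0.1423]
orientation: [[-0.115, 0.992, 0.044], [0.993, 0.114, 0.007], [0.002, 0.045, -0.999]]
ft_force: [-0.0, -1.0, 0.6]
grip_width: 0.0856
```

Run:
```python
from h import *
s=st(); im=snap('wrist','w10'); K,E=wcam(s)
plate(im,K,E,.012,.4087,.2777,96,'p10')
plate(im,K,E,.012,.41,.41,90)
```

```text
t 26.2 p [0.4062 0.2773 0.1423] yaw y-axis [0.992 0.114 0.045] z [ 0.044  0.007 -0.999] F [-0.  -1.   0.6] w 0.0856
pad [0.4083 0.2773] ang 96.7 hole [0.4122 0.2443] dia 10.1 dist 33.2 lat -0.0
no pad near 0.41 0.41
```

Call:
{"method": "play_rows", "body": {
  "plan": [
    [0,0.2,-0.5,-1,0],
    [0,0.2,-0.4,-1.2,0],
    [0,0.1,0,-1.2,0],
    [0,0.1,0,-1.2,0],
    [0,0,0,-1.2,0],
    [0,0,0,-1.2,0],
    [0,0,0,-1.2,0],
    [0,0,0,-1.2,0],
    [0,0,0,-0.8,0],
    [0,0,0,0,0]
  ]
}}

```text
clock: 27.25
eef_pos: [0.4137, 0.2586, 0.0288]
orientation: [[-0.105, 0.994, 0.041], [0.994, 0.105, 0.0], [-0.004, 0.041, -0.999]]
ft_force: [-0.4, 0.5, -0.6]
grip_width: 0.0855
```

Call:
{"method": "play_rows", "body": {
  "plan": [
    [0,-0.2,0.4,-0.6,0.01],
    [0,-0.2,0.4,-0.6,0],
    [0,0,0.05,-0.6,0],
    [0,0,0,-0.5,0],
    [0,0,0,-0.15,0],
    [0,0,0,0,0],
    [150,0,0,0,0],
    [255,0,0,0,0],
    [255,0,0,0,0],
    [255,0,0,0,0]
  ]
}}

```text
clock: 28.25
eef_pos: [0.41, 0.2691, 0.0043]
orientation: [[-0.117, 0.992, 0.044], [0.993, 0.117, 0.002], [-0.003, 0.044, -0.999]]
ft_force: [0.6, -0.1, -1.3]
grip_width: 0.0554
```

Call:
{"method": "play_rows", "body": {
  "plan": [
    [255,0,0,1,0],
    [255,0,0,2,0],
    [255,0,0,3,0],
    [255,0,-1,3,0],
    [255,0.5,-3,1.5,0],
    [255,0.7,-4.5,0,0],
    [255,0.7,-4.5,0,0],
    [255,0.7,-4.5,0,0],
    [255,0.7,-4.5,0,0],
    [255,0.7,-4,0,0]
  ]
}}

```text
clock: 29.25
eef_pos: [0.4491, 0.0077, 0.1209]
orientation: [[-0.13, 0.99, 0.049], [0.991, 0.13, 0.008], [0.001, 0.05, -0.999]]
ft_force: [1.0, 0.6, -0.8]
grip_width: 0.0552
```

Call:
{"method": "play_rows", "body": {
  "plan": [
    [255,0.5,-2.5,0,0],
    [255,0.1,-1,0,0],
    [255,0,0,0,0],
    [255,0,0,0,0],
    [255,0,0,0,0],
    [255,0,0,0,0],
    [255,0,0,0,0],
    [255,0,0,0,0],
    [255,0,0,0,0],
    [255,0,0,0,0]
  ]
}}

```text
clock: 30.25
eef_pos: [0.4546, -0.028, 0.1229]
orientation: [[-0.131, 0.99, 0.05], [0.991, 0.13, 0.007], [0.001, 0.05, -0.999]]
ft_force: [0.2, 0.1, -1.6]
grip_width: 0.0555
```

Call:
{"method": "play_rows", "body": {
  "plan": [
    [255,0.2,-1.3,0,0],
    [255,0.2,-1.4,0,0],
    [255,0,-0.7,-0.4,0],
    [255,0,0,-0.8,0],
    [255,0,0,-0.8,0],
    [255,0,0,-0.8,0],
    [255,0,0,-0.8,0],
    [255,0,0,-0.7,0],
    [255,0,0,0,0],
    [255,0,0,0,0]
  ]
}}

```text
clock: 31.25
eef_pos: [0.4579, -0.0642, 0.0749]
orientation: [[-0.132, 0.99, 0.048], [0.991, 0.131, 0.008], [0.002, 0.048, -0.999]]
ft_force: [-0.1, 0.0, -1.1]
grip_width: 0.0555
```

Call:
{"method": "play_rows", "body": {
  "plan": [
    [255,0.1,0.03,-0.4,0],
    [255,0.05,0,-0.4,0],
    [255,0,0,-0.2,0],
    [255,0,0,0,0],
    [255,0,0,0,0],
    [0,0,0,0,0],
    [0,0,0,0,0],
    [0,0,0,0,0],
    [0,0,0,1,0],
    [0,0,0,2,0]
  ]
}}

```text
clock: 32.25
eef_pos: [0.4591, -0.0635, 0.0948]
orientation: [[-0.132, 0.99, 0.046], [0.991, 0.132, 0.008], [0.002, 0.047, -0.999]]
ft_force: [0.7, 0.3, 0.4]
grip_width: 0.0856
```

Call:
{"method": "play_rows", "body": {
  "plan": [
    [0,0,0,2,0],
    [0,0,0,2,0],
    [0,0,0,1,0],
    [0,0,0,0,0],
    [0,0,0,0,0],
    [0,0,0,0,0],
    [0,0,0,0,0],
    [0,0,0,0,0],
    [0,0,0,0,0],
    [0,0,0,0,0]
  ]
}}

```text
clock: 33.25
eef_pos: [0.4586, -0.0629, 0.1482]
orientation: [[-0.133, 0.99, 0.046], [0.991, 0.133, 0.009], [0.003, 0.047, -0.999]]
ft_force: [-0.5, 0.5, 0.2]
grip_width: 0.0854
```

Run:
```python
from h import *
s=st(); im=snap('wrist','w11'); K,E=wcam(s)
plate(im,K,E,.072,.458,-.055,97,'p11')
```

```text
t 33.25 p [ 0.4586 -0.0629  0.1482] yaw y-axis [0.99  0.133 0.047] z [ 0.046  0.009 -0.999] F [-0.5  0.5  0.2] w 0.0854
pad [ 0.4587 -0.0554] ang 97.5 hole [ 0.463  -0.0895] dia 13.6 dist 34.4 lat 0.2
```

Call:
{"method": "play_rows", "body": {
  "plan": [
    [0,1,2.5,0,-0.04],
    [0,1.6,4,0,-0.05],
    [0,1.8,4.4,0,-0.05],
    [0,1.8,4.4,0,-0.05],
    [0,1.8,4.4,0,-0.05],
    [0,1.8,4.4,0,-0.05],
    [0,1.5,4,0,0],
    [0,1,2.5,0,0],
    [0,0.4,1,0,0],
    [0,0,0,0,0]
  ]
}}

```text
clock: 34.3
eef_pos: [0.5868, 0.2636, 0.1454]
orientation: [[0.177, 0.983, 0.041], [0.984, -0.177, -0.006], [0.002, 0.042, -0.999]]
ft_force: [0.3, 0.2, 0.6]
grip_width: 0.0857
```

Call:
{"method": "play_rows", "body": {
  "plan": [
    [0,0,0,0,0],
    [0,0,0,0,0],
    [0,0,0,0,0],
    [0,0,0,-1,0],
    [0,0,0,0,0],
    [0,0,0,0,0],
    [0,0,0,0,0],
    [0,0,0,0,0],
    [0,0,0,0,0],
    [0,0,0,0,0]
  ]
}}

```text
clock: 35.3
eef_pos: [0.5869, 0.2552, 0.1342]
orientation: [[0.184, 0.982, 0.041], [0.983, -0.184, -0.011], [-0.003, 0.042, -0.999]]
ft_force: [0.1, -0.1, -0.1]
grip_width: 0.0852
```

Run:
```python
from h import *
s=st(); im=snap('wrist','w12'); K,E=wcam(s)
plate(im,K,E,.012,.592,.277,81,'p12')
```

```text
t 35.3 p [0.5869 0.2552 0.1342] yaw y-axis [ 0.982 -0.184  0.042] z [ 0.041 -0.011 -0.999] F [ 0.1 -0.1 -0.1] w 0.0852
pad [0.5921 0.2768] ang 80.8 hole [0.5867 0.2437] dia 9.7 dist 33.5 lat 0.1
```

Call:
{"method": "play_rows", "body": {
  "plan": [
    [0,0.2,0.6,-1,0.025],
    [0,0.2,0.6,-1.2,0],
    [0,0,0,-1.2,0],
    [0,0,0,-1.2,0],
    [0,0,0,-1.2,0],
    [0,0,0,-1.2,0],
    [0,0,0,-1.2,0],
    [0,0,0,-1.2,0],
    [0,0,0,-0.6,0],
    [0,0,0,0,0]
  ]
}}

```text
clock: 36.35
eef_pos: [0.5898, 0.2677, 0.0229]
orientation: [[0.157, 0.987, 0.038], [0.988, -0.156, -0.011], [-0.005, 0.039, -0.999]]
ft_force: [0.2, -0.0, -1.3]
grip_width: 0.0854
```

Call:
{"method": "play_rows", "body": {
  "plan": [
    [0,0.05,-0.08,-0.5,0],
    [0,0,0,-0.6,0],
    [0,0,0,-0.5,0],
    [0,0,0,-0.3,0],
    [0,0,0,0,0],
    [0,0,0,0,0],
    [150,0,0,0,0],
    [255,0,0,0,0],
    [255,0,0,0,0],
    [255,0,0,0,0]
  ]
}}

```text
clock: 37.35
eef_pos: [0.5914, 0.2678, 0.0052]
orientation: [[0.157, 0.987, 0.041], [0.988, -0.157, -0.01], [-0.004, 0.042, -0.999]]
ft_force: [-0.3, -0.3, -0.6]
grip_width: 0.055
```

Call:
{"method": "play_rows", "body": {
  "plan": [
    [255,0,0,1,0],
    [255,0,0,2,0],
    [255,0,0,3,0],
    [255,-0.4,-1,3.5,0.02],
    [255,-1.2,-3,2.5,0.05],
    [255,-1.8,-4.5,0,0.05],
    [255,-1.8,-4.5,0,0.05],
    [255,-1.8,-4.5,0,0.05],
    [255,-1.8,-4.5,0,0.05],
    [255,-1.6,-4,0,0]
  ]
}}

```text
clock: 38.35
eef_pos: [0.4841, 0.0087, 0.136]
orientation: [[-0.135, 0.99, 0.049], [0.991, 0.135, 0.006], [-0.0, 0.049, -0.999]]
ft_force: [0.5, 0.3, -0.2]
grip_width: 0.0549
```

Call:
{"method": "play_rows", "body": {
  "plan": [
    [255,-1.2,-2.8,0,0],
    [255,-0.5,-1.2,0,0],
    [255,0,0,0,0],
    [255,0,0,0,0],
    [255,0,0,0,0],
    [255,0,0,0,0],
    [255,0,0,0,0],
    [255,0,0,0,0],
    [255,0,0,0,0],
    [255,0,0,0,0]
  ]
}}

```text
clock: 39.35
eef_pos: [0.4657, -0.0348, 0.1384]
orientation: [[-0.133, 0.99, 0.051], [0.991, 0.133, 0.003], [-0.004, 0.051, -0.999]]
ft_force: [0.2, 0.3, -1.4]
grip_width: 0.0547
```

Call:
{"method": "play_rows", "body": {
  "plan": [
    [255,-0.25,-1,0,-0.01],
    [255,-0.25,-1.2,0,0],
    [255,-0.1,-0.6,-0.4,0],
    [255,0,-0.05,-0.8,0],
    [255,0,0,-0.8,0],
    [255,0,0,-0.8,0],
    [255,0,0,-0.8,0],
    [255,0,0,-0.8,0],
    [255,0,0,0,0],
    [255,0,0,0,0]
  ]
}}

```text
clock: 40.35
eef_pos: [0.4581, -0.0661, 0.0892]
orientation: [[-0.121, 0.991, 0.048], [0.993, 0.121, 0.003], [-0.003, 0.048, -0.999]]
ft_force: [0.3, -0.4, -0.2]
grip_width: 0.0548
```

Call:
{"method": "play_rows", "body": {
  "plan": [
    [255,0.1,0.12,-0.5,0],
    [255,0.05,0.04,-0.5,0],
    [255,0,0,-0.2,0],
    [255,0,0,0,0],
    [255,0,0,0,0],
    [0,0,0,0,0],
    [0,0,0,0,0],
    [0,0,0,0,0],
    [0,0,0,1,0],
    [0,0,0,2,0]
  ]
}}

```text
clock: 41.35
eef_pos: [0.4594, -0.0638, 0.1067]
orientation: [[-0.122, 0.991, 0.047], [0.992, 0.122, 0.003], [-0.003, 0.047, -0.999]]
ft_force: [0.2, 0.7, 0.8]
grip_width: 0.0854
```

Call:
{"method": "play_rows", "body": {
  "plan": [
    [0,0,0,2,0],
    [0,0,0,2,0],
    [0,0,0,1,0],
    [0,0,0,0,0],
    [0,0,0,0,0],
    [0,0,0,0,0],
    [0,0,0,0,0],
    [0,0,0,0,0],
    [0,0,0,0,0],
    [0,0,0,0,0]
  ]
}}

```text
clock: 42.35
eef_pos: [0.4588, -0.0633, 0.1599]
orientation: [[-0.123, 0.991, 0.046], [0.992, 0.123, 0.004], [-0.002, 0.047, -0.999]]
ft_force: [0.2, 0.5, -0.6]
grip_width: 0.0854
```

Run:
```python
from h import *
s=st(); im=snap('wrist','w13'); K,E=wcam(s)
plate(im,K,E,.084,.458,-.055,97,'p13')
im=snap('top','t13'); 
k=imaging.get_calibration('top')
pp(['plate','rod_block','rod'],'top')
```

```text
t 42.35 p [ 0.4588 -0.0633  0.1599] yaw y-axis [0.991 0.123 0.047] z [ 0.046  0.004 -0.999] F [ 0.2  0.5 -0.6] w 0.0854
pad [ 0.4589 -0.0548] ang 96.8 hole [ 0.4629 -0.089 ] dia 13.6 dist 34.4 lat 0.1
top plate 0.89 [ 4.155e-01  3.773e-01 -3.000e-04]
top plate 0.56 [0.5896 0.3871 0.003 ]
top rod_block 0.83 [ 5.876e-01  3.904e-01 -1.000e-04]
top rod_block 0.58 [ 0.5891 -0.2167  0.1695]
top rod 0.64 [0.5856 0.3892 0.0113]
```

View pics/w13.png

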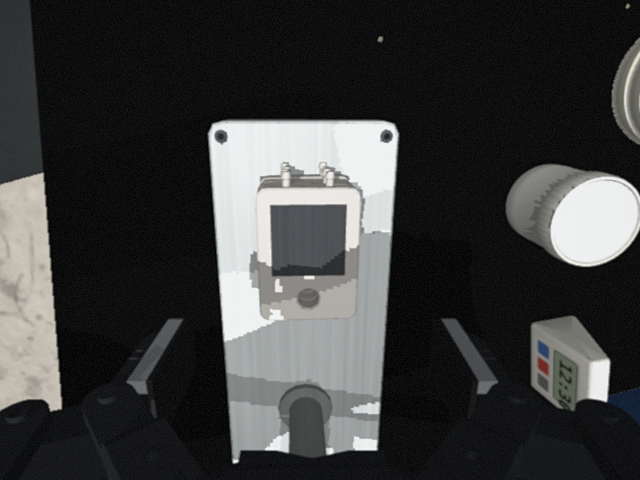

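Call:
{"method": "play_rows", "body": {
  "plan": [
    [0,-0.3,3.5,0,0],
    [0,-0.5,4.8,0,0],
    [0,-0.6,4.8,0,0],
    [0,-0.6,4.8,0,0],
    [0,-0.6,4.8,0,0],
    [0,-0.6,4.8,0,0],
    [0,-0.6,4.8,0,0],
    [0,-0.5,4.8,0,0],
    [0,-0.4,4,0,0],
    [0,-0.2,2.5,0,0]
  ]
}}

```text
clock: 43.6
eef_pos: [0.4072, 0.3832, 0.1608]
orientation: [[-0.107, 0.993, 0.05], [0.994, 0.107, 0.003], [-0.002, 0.05, -0.999]]
ft_force: [1.6, -0.0, -0.2]
grip_width: 0.0856
```

Call:
{"method": "play_rows", "body": {
  "plan": [
    [0,0,0.5,0,0],
    [0,0,0,0,0],
    [0,0,0,0,0],
    [0,0,0,0,0],
    [0,0,0,0,0],
    [0,0,0,0,0],
    [0,0,0,0,0],
    [0,0,0,0,0],
    [0,0,0,0,0],
    [0,0,0,0,0]
  ]
}}

```text
clock: 44.6
eef_pos: [0.4081, 0.3863, 0.1606]
orientation: [[-0.105, 0.993, 0.05], [0.994, 0.105, 0.002], [-0.003, 0.05, -0.999]]
ft_force: [0.1, -1.0, -0.7]
grip_width: 0.0852
```

Run:
```python
from h import *
s=st(); im=snap('wrist','w14'); K,E=wcam(s)
plate(im,K,E,.012,.415,.413,90,'p14')
pp(['plate','rod_block','rod'],'wrist')
```

```text
t 44.6 p [0.4081 0.3863 0.1606] yaw y-axis [0.993 0.105 0.05 ] z [ 0.05   0.002 -0.999] F [ 0.1 -1.  -0.7] w 0.0852
pad [0.4154 0.4116] ang 86.3 hole [0.4127 0.3769] dia 10.6 dist 34.8 lat 0.5
wrist plate 0.84 [0.413  0.3751 0.003 ]
wrist rod_block 0.83 [ 0.5834  0.3887 -0.0046]
```

View pics/w14.png

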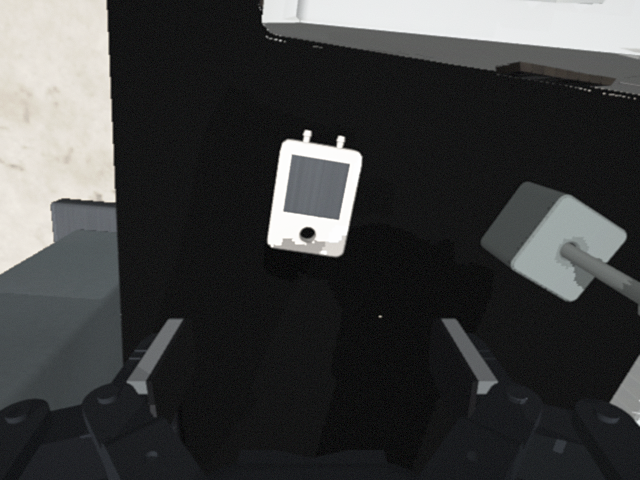

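Call:
{"method": "play_rows", "body": {
  "plan": [
    [0,0.3,0.6,-1,-0.06],
    [0,0.3,0.7,-1.3,-0.06],
    [0,0,0,-1.4,-0.04],
    [0,0,0,-1.4,0],
    [0,0,0,-1.4,0],
    [0,0,0,-1.4,0],
    [0,0,0,-1.4,0],
    [0,0,0,-1.4,0],
    [0,0,0,-1,0],
    [0,0,0,-0.5,0]
  ]
}}

```text
clock: 45.8
eef_pos: [0.4142, 0.4002, 0.0315]
orientation: [[0.056, 0.997, 0.051], [0.998, -0.056, -0.005], [-0.002, 0.051, -0.999]]
ft_force: [0.3, -0.5, -0.1]
grip_width: 0.0853
```

Call:
{"method": "play_rows", "body": {
  "plan": [
    [0,0,0,0,0],
    [0,0,0,0,0],
    [0,0,0,0,0],
    [0,0,0,0,0],
    [0,0,0,0,0],
    [0,0,0,0,0],
    [0,0,0,0,0],
    [0,0,0,0,0],
    [0,0,0,0,0],
    [0,0,0,0,0]
  ]
}}

```text
clock: 46.8
eef_pos: [0.415, 0.4011, 0.0329]
orientation: [[0.057, 0.997, 0.053], [0.998, -0.056, -0.003], [0.0, 0.053, -0.999]]
ft_force: [0.8, -0.3, -1.7]
grip_width: 0.0856
```

Call:
{"method": "play_rows", "body": {
  "plan": [
    [0,0,0.03,-0.6,0],
    [0,0,0,-0.7,0],
    [0,0,0,-0.7,0],
    [0,0,0,-0.6,0],
    [0,0,0,-0.25,0],
    [0,0,0,0,0],
    [150,0,0,0,0],
    [255,0,0,0,0],
    [255,0,0,0,0],
    [255,0,0,0,0]
  ]
}}

```text
clock: 47.8
eef_pos: [0.4145, 0.4012, 0.0019]
orientation: [[0.056, 0.997, 0.053], [0.998, -0.056, -0.004], [-0.001, 0.053, -0.999]]
ft_force: [0.8, 0.7, -0.8]
grip_width: 0.0559
```

Call:
{"method": "play_rows", "body": {
  "plan": [
    [255,0,0,1,0],
    [255,0,0,2,0],
    [255,0,0,3,0],
    [255,0,-1,4,0],
    [255,0.2,-3,3.5,0.03],
    [255,0.5,-4.6,1,0.04],
    [255,0.5,-4.8,0,0.04],
    [255,0.5,-4.8,0,0.04],
    [255,0.5,-4.8,0,0.03],
    [255,0.5,-4.8,0,0]
  ]
}}

```text
clock: 48.8
eef_pos: [0.4387, 0.1235, 0.1598]
orientation: [[-0.146, 0.988, 0.058], [0.989, 0.145, 0.013], [0.004, 0.059, -0.998]]
ft_force: [0.3, -0.3, -0.1]
grip_width: 0.0558
```

Call:
{"method": "play_rows", "body": {
  "plan": [
    [255,0.5,-4.8,0,0],
    [255,0.5,-4.6,0,0],
    [255,0.4,-4,0,0],
    [255,0.2,-2,0,0],
    [255,0,0,0,0],
    [255,0,0,0,0],
    [255,0,0,0,0],
    [255,0,0,0,0],
    [255,0,0,0,0],
    [255,0,0,0,0]
  ]
}}

```text
clock: 49.8
eef_pos: [0.4539, -0.0405, 0.1643]
orientation: [[-0.141, 0.988, 0.063], [0.99, 0.141, 0.007], [-0.001, 0.063, -0.998]]
ft_force: [-0.5, -0.2, -0.9]
grip_width: 0.0561
```

Call:
{"method": "play_rows", "body": {
  "plan": [
    [255,0.3,-0.9,0,-0.02],
    [255,0.2,-1,-0.4,0],
    [255,0,-0.5,-0.8,0],
    [255,0,0,-1,0],
    [255,0,0,-1,0],
    [255,0,0,-1,0],
    [255,0,0,-1,0],
    [255,0,0,-0.6,0],
    [255,0,0,0,0],
    [255,0,0,0,0]
  ]
}}

```text
clock: 50.8
eef_pos: [0.4582, -0.0655, 0.0995]
orientation: [[-0.122, 0.991, 0.06], [0.993, 0.122, 0.007], [0.0, 0.06, -0.998]]
ft_force: [-0.3, 0.1, -0.7]
grip_width: 0.0557
```

Call:
{"method": "play_rows", "body": {
  "plan": [
    [255,0.05,-0.03,-0.5,0],
    [255,0.03,0,-0.5,0],
    [255,0,0,-0.3,0],
    [255,0,0,0,0],
    [255,0,0,0,0],
    [0,0,0,0,0],
    [0,0,0,0,0],
    [0,0,0,0,0],
    [0,0,0,1,0],
    [0,0,0,2,0]
  ]
}}

```text
clock: 51.8
eef_pos: [0.459, -0.0656, 0.1165]
orientation: [[-0.122, 0.991, 0.059], [0.992, 0.122, 0.008], [0.0, 0.06, -0.998]]
ft_force: [0.2, -0.4, 0.1]
grip_width: 0.0851
```

Call:
{"method": "play_rows", "body": {
  "plan": [
    [0,0,0,2,0],
    [0,0,0,2,0],
    [0,0,0,2,0],
    [0,0,0,2,0],
    [0,0,0,2,0],
    [0,0,0,2,0],
    [0,0,0,1,0],
    [0,0,0,0,0],
    [0,0,0,0,0],
    [0,0,0,0,0]
  ]
}}

```text
clock: 52.8
eef_pos: [0.4587, -0.0634, 0.2582]
orientation: [[-0.126, 0.99, 0.064], [0.992, 0.126, 0.007], [-0.001, 0.064, -0.998]]
ft_force: [-0.6, 0.3, -0.4]
grip_width: 0.0853
```

Run:
```python
from h import *
s=st(); im=snap('wrist','w15'); K,E=wcam(s)
plate(im,K,E,.096,.458,-.055,97,'p15')
snap('scene','s15'); pp(['rod','rod_block'],'scene');pp(['rod','rod_block','swing_knob','stud_grip'],'top')
```

```text
t 52.8 p [ 0.4587 -0.0634  0.2582] yaw y-axis [0.99  0.126 0.064] z [ 0.064  0.007 -0.998] F [-0.6  0.3 -0.4] w 0.0853
pad [ 0.4579 -0.0552] ang 96.8 hole [ 0.4621 -0.0904] dia 11.9 dist 35.4 lat 0.0
scene rod_block 0.76 [ 0.5878  0.3958 -0.0009]
top rod 0.64 [0.5856 0.3892 0.0113]
top rod_block 0.83 [ 5.876e-01  3.904e-01 -1.000e-04]
top rod_block 0.58 [ 0.5891 -0.2167  0.1695]
top swing_knob 0.74 [0.5881 0.3909 0.0029]
top swing_knob 0.72 [ 0.592  -0.2168  0.1717]
top stud_grip 0.38 [ 0.4284 -0.2007  0.1845]
```

View pics/w15.png

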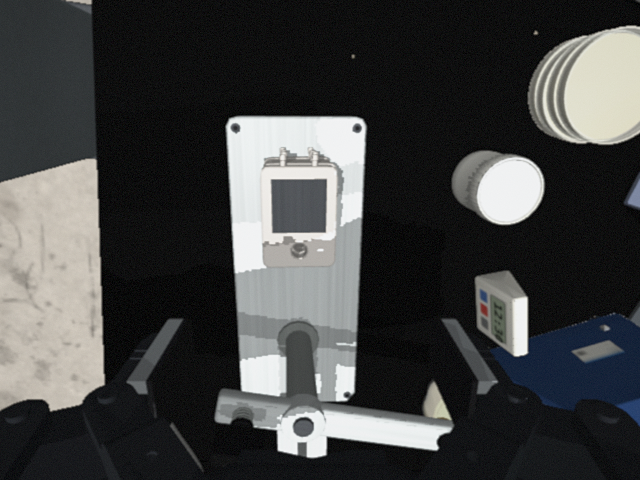

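View pics/s15.png

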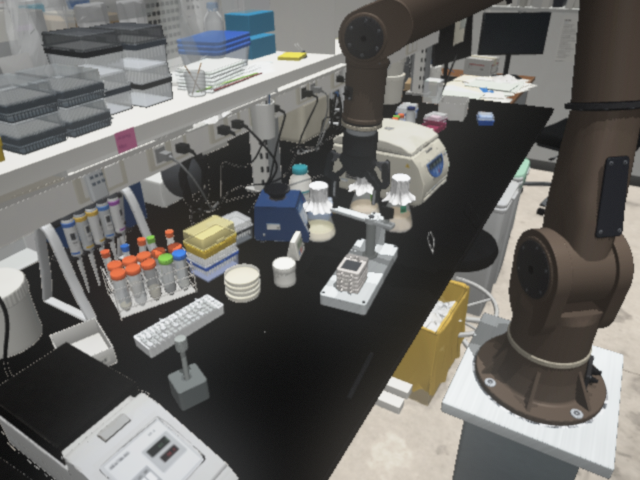

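Call:
{"method": "play_rows", "body": {
  "plan": [
    [0,0,3.5,0,0],
    [0,0,4.8,0,0],
    [0,0,4.8,0,0],
    [0,0,4.8,0,0],
    [0,0,4.8,0,0],
    [0,0,4.8,0,0],
    [0,0,4,0,0],
    [0,0,2,0,0],
    [0,0,0,0,0],
    [0,0,0,0,0]
  ]
}}

```text
clock: 54.2
eef_pos: [0.4565, 0.2824, 0.2577]
orientation: [[-0.117, 0.991, 0.063], [0.993, 0.117, 0.009], [0.002, 0.064, -0.998]]
ft_force: [-0.0, -0.1, 0.1]
grip_width: 0.0856
```

Call:
{"method": "play_rows", "body": {
  "plan": [
    [0,5,0,0,0],
    [0,5,0,0,0],
    [0,0,0,0,0],
    [0,0,0,0,0],
    [0,0,0,0,0],
    [0,0,0,0,0],
    [0,0,0,0,0],
    [0,0,0,0,0],
    [0,0,0,0,0],
    [0,0,0,0,0]
  ]
}}

```text
clock: 55.2
eef_pos: [0.5577, 0.2734, 0.2575]
orientation: [[-0.113, 0.992, 0.063], [0.994, 0.114, 0.002], [-0.005, 0.063, -0.998]]
ft_force: [0.2, -0.3, 0.1]
grip_width: 0.0852
```

Call:
{"method": "play_rows", "body": {
  "plan": [
    [0,0,0,5,0],
    [0,0,0,5,0],
    [0,0,0,0,0],
    [0,0,0,0,0],
    [0,0,0,0,0],
    [0,0,0,0,0],
    [0,0,0,0,0],
    [0,0,0,0,0],
    [0,0,0,0,0],
    [0,0,0,0,0]
  ]
}}

```text
clock: 56.2
eef_pos: [0.555, 0.2721, 0.3559]
orientation: [[-0.116, 0.992, 0.056], [0.993, 0.116, -0.002], [-0.009, 0.056, -0.998]]
ft_force: [0.1, 0.8, 0.2]
grip_width: 0.0854
```

Call:
{"method": "play_rows", "body": {
  "plan": [
    [0,0,0,-1,0],
    [0,0,0,-1,0],
    [0,0,0,-1,0],
    [0,0,0,-1,0],
    [0,0,0,-1,0],
    [0,0,0,-1,0],
    [0,0,0,-1,0],
    [0,0,0,0,0],
    [0,0,0,0,0],
    [0,0,0,0,0]
  ]
}}

```text
clock: 57.2
eef_pos: [0.5544, 0.2713, 0.2778]
orientation: [[-0.116, 0.992, 0.054], [0.993, 0.117, -0.003], [-0.01, 0.053, -0.999]]
ft_force: [-0.2, 0.4, 0.2]
grip_width: 0.0854
```

Call:
{"method": "play_rows", "body": {
  "plan": [
    [0,0,0,5,0],
    [0,0,0,0,0],
    [0,0,0,-1.5,0],
    [0,0,0,-1.5,0],
    [0,0,0,-1.5,0],
    [0,0,0,5,0],
    [0,0,0,0,0],
    [0,0,0,-1.5,0],
    [0,0,0,-1.5,0],
    [0,0,0,-1.5,0]
  ]
}}

```text
clock: 58.2
eef_pos: [0.5532, 0.2722, 0.2821]
orientation: [[-0.119, 0.991, 0.056], [0.993, 0.119, -0.003], [-0.009, 0.056, -0.998]]
ft_force: [-0.2, -0.5, -0.7]
grip_width: 0.0854
```

Call:
{"method": "play_rows", "body": {
  "plan": [
    [0,0,0,5,0],
    [0,0,0,5,0],
    [0,0,0,5,0],
    [0,0,0,0,0],
    [0,0,0,-1.5,0],
    [0,0,0,-1.5,0],
    [0,0,0,-1.5,0],
    [0,0,0,-1.5,0],
    [0,0,0,-1.5,0],
    [0,0,0,-1.5,0]
  ]
}}

```text
clock: 59.2
eef_pos: [0.5511, 0.2704, 0.3248]
orientation: [[-0.12, 0.992, 0.05], [0.993, 0.121, -0.008], [-0.014, 0.048, -0.999]]
ft_force: [0.5, -0.1, -0.0]
grip_width: 0.0855
```

Run:
```python
from h import *
s=st(); print(np.round(s['q'],3))
```

```text
t 59.2 p [0.5511 0.2704 0.3248] yaw y-axis [0.992 0.121 0.048] z [ 0.05  -0.008 -0.999] F [ 0.5 -0.1 -0. ] w 0.0855
[ 0.056  0.497 -0.965  1.439  0.453  1.393 -0.801]
```

Call:
{"method": "play_rows", "body": {
  "plan": [
    [0,0,0,0,0.15],
    [0,0,0,0,0.15],
    [0,0,0,0,0.15],
    [0,0,0,0,0.15],
    [0,0,0,0,0.15],
    [0,0,0,0,0.15],
    [0,0,0,0,0],
    [0,0,0,0,0],
    [0,0,0,0,0],
    [0,0,0,0,0]
  ]
}}

```text
clock: 60.2
eef_pos: [0.5494, 0.2694, 0.308]
orientation: [[-0.852, 0.523, 0.033], [0.524, 0.851, 0.03], [-0.013, 0.043, -0.999]]
ft_force: [-0.1, 0.4, 0.5]
grip_width: 0.0851
```

Run:
```python
from h import *
s=st(); print(np.round(s['q'],3))
```

```text
t 60.2 p [0.5494 0.2694 0.308 ] yaw y-axis [0.523 0.851 0.043] z [ 0.033  0.03  -0.999] F [-0.1  0.4  0.5] w 0.0851
[ 0.18   0.589 -1.179  1.468  0.556  1.402  0.012]
```

Call:
{"method": "play_rows", "body": {
  "plan": [
    [0,0,0,0,0.15],
    [0,0,0,0,0.15],
    [0,0,0,0,0.15],
    [0,0,0,0,0.15],
    [0,0,0,0,0.15],
    [0,0,0,0,0.15],
    [0,0,0,0,0.15],
    [0,0,0,0,0.15],
    [0,0,0,0,0.15],
    [0,0,0,0,0.15]
  ]
}}

```text
clock: 61.2
eef_pos: [0.549, 0.2714, 0.309]
orientation: [[-0.58, -0.814, -0.024], [-0.815, 0.579, 0.038], [-0.017, 0.041, -0.999]]
ft_force: [-0.7, -0.8, 1.5]
grip_width: 0.0854
```

Run:
```python
from h import *
s=st(); print(np.round(s['q'],3))
```

```text
t 61.2 p [0.549  0.2714 0.309 ] yaw y-axis [-0.814  0.579  0.041] z [-0.024  0.038 -0.999] F [-0.7 -0.8  1.5] w 0.0854
[ 0.191  0.654 -1.246  1.418  0.576  1.479  1.498]
```

Call:
{"method": "play_rows", "body": {
  "plan": [
    [0,0,0,0,0.15],
    [0,0,0,0,0.15],
    [0,0,0,0,0.15],
    [0,0,0,0,0.15],
    [0,0,0,0,0.1],
    [0,0,0,-3,0],
    [0,0,0,-3,0],
    [0,0,0,-3,0],
    [0,0,0,-1.5,0],
    [0,0,0,-0.5,0]
  ]
}}

```text
clock: 62.2
eef_pos: [0.5497, 0.2743, 0.1982]
orientation: [[0.083, -0.996, -0.035], [-0.996, -0.084, 0.016], [-0.019, 0.033, -0.999]]
ft_force: [0.2, 0.5, 0.3]
grip_width: 0.0857
```

Run:
```python
from h import *
s=st(); print(np.round(s['q'],3))
```

```text
t 62.2 p [0.5497 0.2743 0.1982] yaw y-axis [-0.996 -0.084  0.033] z [-0.035  0.016 -0.999] F [0.2 0.5 0.3] w 0.0857
[ 0.162  0.758 -1.198  1.558  0.681  1.329  2.112]
```

Call:
{"method": "play_rows", "body": {
  "plan": [
    [0,0,0,2,0],
    [0,0,0,2,0],
    [0,0,0,2,0],
    [0,0,0,2,0],
    [0,0,0,2,0],
    [0,0,0,2,0],
    [0,0,0,2,0],
    [0,0,0,2,0],
    [0,0,0,0,0],
    [0,0,0,0,0]
  ]
}}

```text
clock: 63.2
eef_pos: [0.5469, 0.2823, 0.3937]
orientation: [[0.086, -0.996, -0.017], [-0.996, -0.087, 0.036], [-0.037, 0.014, -0.999]]
ft_force: [0.4, -0.1, -0.8]
grip_width: 0.0854
```

Call:
{"method": "play_rows", "body": {
  "plan": [
    [0,0,0,-5,0],
    [0,0,0,-5,0],
    [0,0,0,-3,0],
    [0,0,0,0,0],
    [0,0,0,0,0],
    [0,0,0,0,0],
    [0,0,0,0,0],
    [0,0,0,0,0],
    [0,0,0,0,0],
    [0,0,0,0,0]
  ]
}}

```text
clock: 64.2
eef_pos: [0.547, 0.2865, 0.2725]
orientation: [[0.087, -0.996, -0.005], [-0.995, -0.088, 0.046], [-0.046, 0.001, -0.999]]
ft_force: [-0.8, -0.6, -0.6]
grip_width: 0.0855
```

Call:
{"method": "play_rows", "body": {
  "plan": [
    [0,0.8,2,0,0],
    [0,0.8,2,0,0],
    [0,0.8,2,0,0],
    [0,0.3,0.5,0,0],
    [0,0,0,0,0],
    [0,0,0,0,0],
    [0,0,0,0,0],
    [0,0,0,0,0],
    [0,0,0,0,0],
    [0,0,0,0,0]
  ]
}}

```text
clock: 65.2
eef_pos: [0.5756, 0.3493, 0.2738]
orientation: [[0.083, -0.997, -0.003], [-0.996, -0.083, 0.044], [-0.044, -0.0, -0.999]]
ft_force: [0.8, 0.5, 0.9]
grip_width: 0.0857
```

Run:
```python
from h import *
s=st(); print(np.round(s['q'],3)); im=snap('wrist','w16')
pp(['rod_block','rod'],'wrist')
```

```text
t 65.2 p [0.5756 0.3493 0.2738] yaw y-axis [-0.997 -0.083 -0.   ] z [-0.003  0.044 -0.999] F [0.8 0.5 0.9] w 0.0857
[ 0.     0.72  -1.133  1.339  0.62   1.435  2.14 ]
wrist rod_block 0.71 [ 0.5814  0.389  -0.0041]
wrist rod 0.61 [0.5861 0.3926 0.0108]
```

View pics/w16.png

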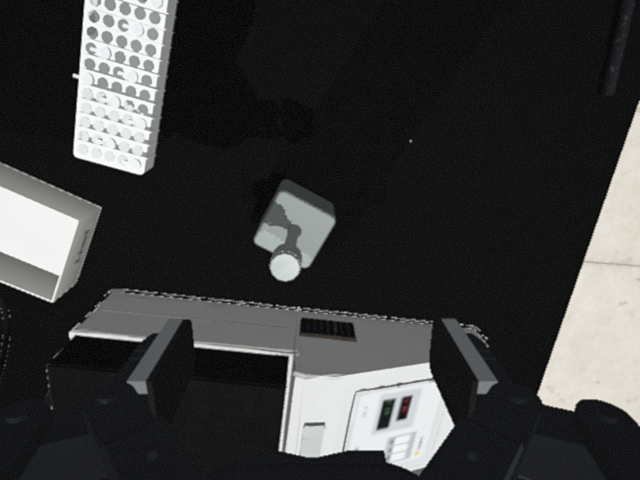

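Run:
```python
from h import *
s=st(); K,E=wcam(s)
def w(u,v,z):
    p=np.linalg.inv(hom(K,E,z))@np.array([u,v,1]);return np.round(p[:2]/p[2],4)
print('head',w(285,267,.145), 'shaft foot',w(293,232,.05))
print('block corners top', [w(*p,.05) for p in [(288,181),(335,217),(309,265),(256,243)]])
for z in (0,.1,.2): print('mach wrist',w(150,292,z),w(300,305,z),w(440,318,z))
k=imaging.get_calibration('top');Kt=np.array([[k['fx'],0,k['cx']],[0,k['fy'],k['cy']],[0,0,1]]);Et=np.array(k['camera_from_world'])
for z in (0,.1,.2,.3):
    H=np.linalg.inv(hom(Kt,Et,z))
    for u,v in [(100,295),(115,140)]:
        p=H@np.array([u,v,1]);print('mach top',z,np.round(p[:2]/p[2],3))
H=np.linalg.inv(hom(Kt,Et,.145))
```

```text
t 65.35 p [0.5755 0.3496 0.2738] yaw y-axis [-0.997 -0.084 -0.   ] z [-0.003  0.044 -0.999] F [-0.3  0.1  0.5] w 0.0852
head [0.5913 0.3867] shaft foot [0.5891 0.394 ]
block corners top [array([0.5969, 0.346 ]), array([0.5515, 0.376 ]), array([0.5715, 0.4265]), array([0.6233, 0.4079])]
mach wrist [0.746  0.4972] [0.5761 0.4997] [0.4134 0.5032]
mach wrist [0.7064 0.4405] [0.5777 0.4424] [0.4544 0.4451]
mach wrist [0.6667 0.3838] [0.5792 0.3851] [0.4954 0.387 ]
mach top 0 [0.37 0.52]
mach top 0 [0.806 0.507]
mach top 0.1 [0.375 0.478]
mach top 0.1 [0.778 0.465]
mach top 0.2 [0.38  0.436]
mach top 0.2 [0.749 0.424]
mach top 0.3 [0.384 0.393]
mach top 0.3 [0.721 0.382]
```

Call:
{"method": "play_rows", "body": {
  "plan": [
    [0,0.5,1.2,0,0],
    [0,0.5,1.2,-0.5,0],
    [0,0.4,1.1,-1,0],
    [0,0,0.1,-1,0],
    [0,0,0,-1,0],
    [0,0,0,-1,0],
    [0,0,0,-1,0],
    [0,0,0,-0.5,0],
    [0,0,0,0,0],
    [0,0,0,0,0]
  ]
}}

```text
clock: 66.35
eef_pos: [0.5898, 0.3884, 0.206]
orientation: [[0.084, -0.996, -0.006], [-0.996, -0.084, 0.042], [-0.042, 0.002, -0.999]]
ft_force: [0.6, 0.6, 0.5]
grip_width: 0.0856
```

Run:
```python
from h import *
s=st(); im=snap('wrist','w17')
pp(['rod_block','rod'],'wrist')
```

```text
t 66.35 p [0.5898 0.3884 0.206 ] yaw y-axis [-0.996 -0.084  0.002] z [-0.006  0.042 -0.999] F [0.6 0.6 0.5] w 0.0856
wrist rod_block 0.75 [5.833e-01 3.883e-01 5.000e-04]
wrist rod 0.64 [0.5845 0.3955 0.0133]
```

View pics/w17.png

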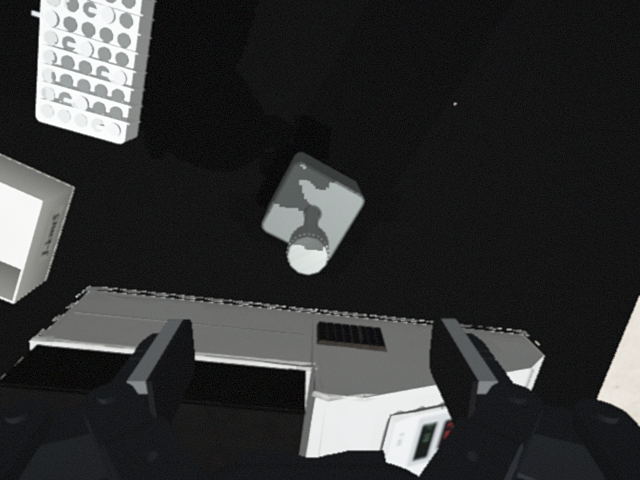

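Run:
```python
from h import *
s=status.read_state(); K,E=wcam(s)
def w(u,v,z):
    p=np.linalg.inv(hom(K,E,z))@np.array([u,v,1]);return np.round(p[:2]/p[2],4)
print('head',w(308,254,.145)); print(s['clock'])
```

```text
head [0.5917 0.3861]
66.5
```

Call:
{"method": "play_rows", "body": {
  "plan": [
    [0,0.1,-0.1,-0.8,0],
    [0,0.1,-0.1,-1,0],
    [0,0,0,-1,0],
    [0,0,0,-1,0],
    [0,0,0,-1,0],
    [0,0,0,-1,0],
    [0,0,0,-1,0],
    [0,0,0,-0.7,0],
    [0,0,0,0,0],
    [0,0,0,0,0]
  ]
}}

```text
clock: 67.5
eef_pos: [0.5916, 0.3861, 0.1239]
orientation: [[0.084, -0.996, -0.006], [-0.996, -0.084, 0.042], [-0.042, 0.003, -0.999]]
ft_force: [-0.6, -0.2, 0.2]
grip_width: 0.0856
```

Call:
{"method": "play_rows", "body": {
  "plan": [
    [0,0,0,-0.4,0],
    [0,0,0,-0.4,0],
    [0,0,0,0,0],
    [150,0,0,0,0],
    [255,0,0,0,0],
    [255,0,0,0,0],
    [255,0,0,0,0],
    [255,0,0,0,0],
    [255,0,0,0,0],
    [255,0,0,0,0]
  ]
}}

```text
clock: 68.5
eef_pos: [0.5914, 0.3871, 0.1175]
orientation: [[0.085, -0.996, -0.005], [-0.995, -0.085, 0.044], [-0.044, 0.001, -0.999]]
ft_force: [-0.8, -0.6, 0.9]
grip_width: 0.0201
```

Run:
```python
from h import *
s=st(); im=snap('wrist','w18')
```

```text
t 68.5 p [0.5914 0.3871 0.1175] yaw y-axis [-0.996 -0.085  0.001] z [-0.005  0.044 -0.999] F [-0.8 -0.6  0.9] w 0.0201
```

View pics/w18.png

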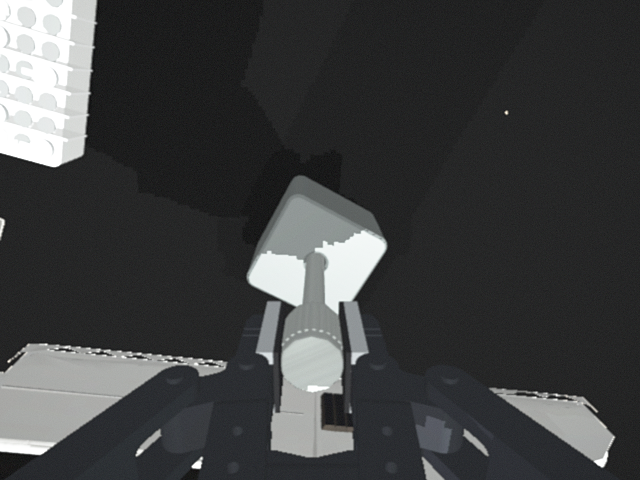

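Call:
{"method": "play_rows", "body": {
  "plan": [
    [255,0,0,0.7,0],
    [255,0,0,1,0],
    [255,0,0,1,0],
    [255,0,0,1,0],
    [255,0,0,1,0],
    [255,0,0,1,0],
    [255,0,0,1.5,0],
    [255,0,0,2,0],
    [255,0,0,2,0],
    [255,0,0,2,0]
  ]
}}

```text
clock: 69.55
eef_pos: [0.5912, 0.3859, 0.2583]
orientation: [[0.085, -0.996, -0.006], [-0.995, -0.085, 0.042], [-0.043, 0.003, -0.999]]
ft_force: [-0.2, 0.9, -1.6]
grip_width: 0.0202
```

Run:
```python
from h import *
s=st(); im=snap('wrist','w19'); snap('scene','s19'); print(np.round(s['q'],2))
```

```text
t 69.55 p [0.5912 0.3859 0.2583] yaw y-axis [-0.996 -0.085  0.003] z [-0.006  0.042 -0.999] F [-0.2  0.9 -1.6] w 0.0202
[-0.08  0.77 -1.1   1.27  0.65  1.45  2.12]
```

View pics/w19.png

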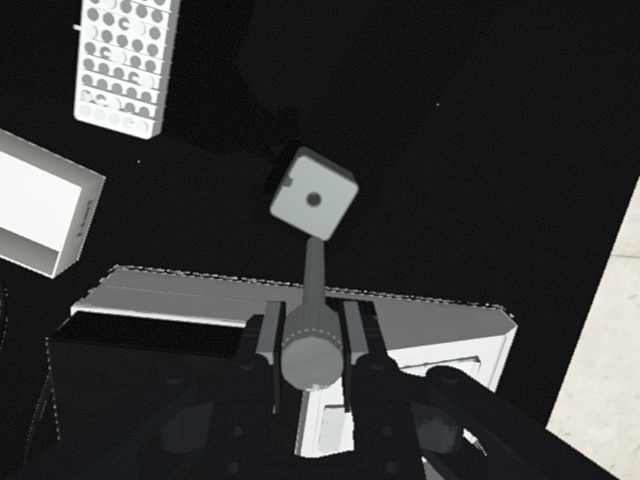

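View pics/s19.png

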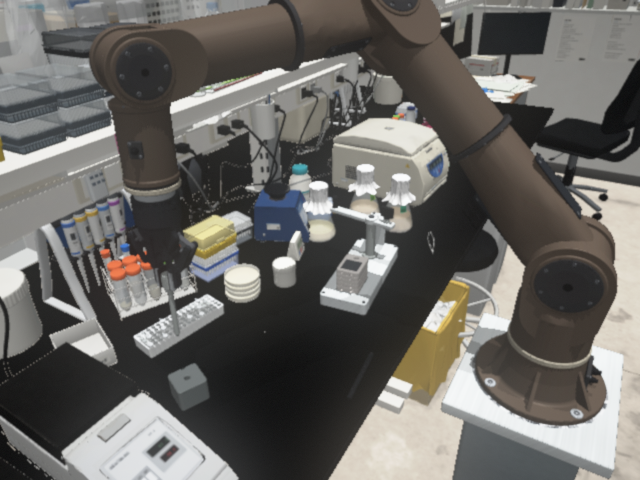

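```bash
cat >> h.py <<'E'
def w2(u,v,z,s=None):
    K,E=wcam(s); p=np.linalg.inv(hom(K,E,z))@np.array([u,v,1]);return np.round(p[:2]/p[2],4)
E
python3 - <<'E'
from h import *
s=st(); print('tip',w2(316,240,.153,s),'head',w2(313,362,.286,s))
E
```

```text
t 69.65 p [0.5916 0.3875 0.261 ] yaw y-axis [-0.996 -0.085 -0.001] z [-0.003  0.046 -0.999] F [-0.2  0.9 -0.7] w 0.0205
tip [0.5881 0.3946] head [0.5909 0.3876]
```

Call:
{"method": "play_rows", "body": {
  "plan": [
    [255,-0.6,-3,0,0],
    [255,-1.2,-4.5,0,0],
    [255,-1.3,-4.6,0,0],
    [255,-1.3,-4.6,0,0],
    [255,-1.3,-4.6,0,0],
    [255,-1.3,-4.6,0,0],
    [255,-1.3,-4.6,0,0],
    [255,-1.3,-4.6,0,0],
    [255,-1.3,-4.6,0,0],
    [255,-0.9,-4,0,0]
  ]
}}

```text
clock: 70.65
eef_pos: [0.4744, -0.047, 0.247]
orientation: [[0.061, -0.998, -0.016], [-0.998, -0.061, 0.024], [-0.025, 0.014, -1.0]]
ft_force: [0.8, -0.4, -2.2]
grip_width: 0.0201
```

Call:
{"method": "play_rows", "body": {
  "plan": [
    [255,-0.3,-1.5,0,0],
    [255,0,0,0,0],
    [255,0,0,0,0],
    [255,0,0,0,0],
    [255,0,0,0,0],
    [255,0,0,0,0],
    [255,0,0,0,0],
    [255,0,0,0,0],
    [255,0,0,0,0],
    [255,0,0,0,0]
  ]
}}

```text
clock: 71.65
eef_pos: [0.4746, -0.0549, 0.2437]
orientation: [[0.061, -0.998, -0.018], [-0.998, -0.062, 0.02], [-0.021, 0.017, -1.0]]
ft_force: [-0.0, -0.0, -1.2]
grip_width: 0.0204
```

Run:
```python
from h import *
s=st(); im=snap('wrist','w20'); print(np.round(s['q'],2))
```

```text
t 71.65 p [ 0.4746 -0.0549  0.2437] yaw y-axis [-0.998 -0.062  0.017] z [-0.018  0.02  -1.   ] F [-0.  -0.  -1.2] w 0.0204
[ 0.95  0.48 -1.27  1.82  0.46  1.22  2.74]
```

View pics/w20.png

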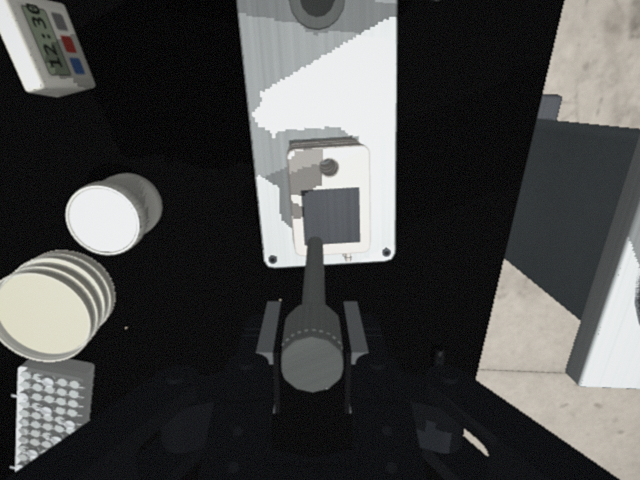

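Call:
{"method": "play_rows", "body": {
  "plan": [
    [255,0,0,0,-0.1],
    [255,0,0,0,-0.15],
    [255,0,0,0,-0.15],
    [255,0,0,0,-0.15],
    [255,0,0,0,-0.15],
    [255,0,0,0,-0.15],
    [255,0,0,0,-0.15],
    [255,0,0,0,-0.15],
    [255,0,0,0,-0.15],
    [255,0,0,0,-0.15]
  ]
}}

```text
clock: 72.7
eef_pos: [0.4744, -0.0547, 0.2437]
orientation: [[-0.984, -0.175, 0.021], [-0.175, 0.984, 0.022], [-0.024, 0.018, -1.0]]
ft_force: [0.8, -0.2, -1.8]
grip_width: 0.0202
```

Call:
{"method": "play_rows", "body": {
  "plan": [
    [255,-0.3,-1,0,-0.1],
    [255,-0.3,-1,0,0],
    [255,0,0,0,0],
    [255,0,0,0,0],
    [255,0,0,0,0],
    [255,0,0,0,0],
    [255,0,0,0,0],
    [255,0,0,0,0],
    [255,0,0,0,0],
    [255,0,0,0,0]
  ]
}}

```text
clock: 73.7
eef_pos: [0.4684, -0.0736, 0.2439]
orientation: [[-0.996, -0.08, 0.023], [-0.08, 0.997, 0.021], [-0.025, 0.019, -1.0]]
ft_force: [-0.1, -0.1, -2.3]
grip_width: 0.0201
```

Run:
```python
from h import *
s=st(); im=snap('wrist','w21'); print(np.round(s['q'],2))
```

```text
t 73.7 p [ 0.4684 -0.0736  0.2439] yaw y-axis [-0.08   0.997  0.019] z [ 0.023  0.021 -1.   ] F [-0.1 -0.1 -2.3] w 0.0201
[ 0.79  0.28 -0.88  1.87  0.23  1.07  1.47]
```

View pics/w21.png

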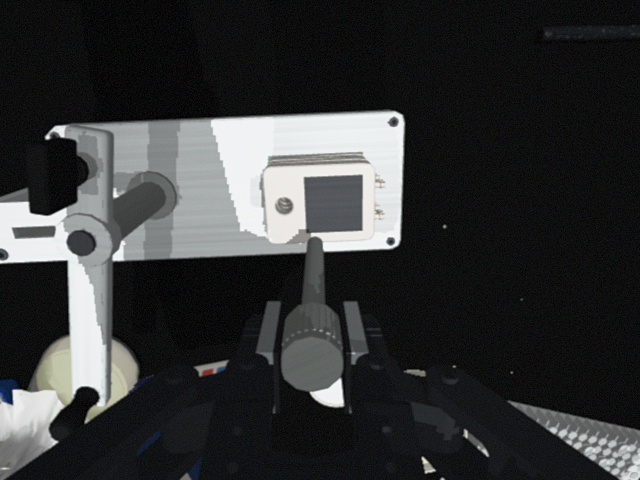

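Run:
```python
from h import *
s=st(); print('tip',w2(316,240,.139,s),'head',w2(312,362,.271,s),'hole',w2(285,205,.096,s))
im=cv2.imread('pics/w21.png'); cv2.imwrite('pics/c21.png',cv2.resize(im[150:400,220:420],None,fx=3,fy=2.4,interpolation=cv2.INTER_CUBIC))
K,E=wcam(s); plate(im,K,E,.096,.458,-.055,97)
```

```text
t 73.75 p [ 0.4684 -0.0736  0.2439] yaw y-axis [-0.08   0.997  0.019] z [ 0.023  0.021 -1.   ] F [-0.3  0.5 -1.8] w 0.02
tip [ 0.471  -0.0682] head [ 0.4668 -0.0737] hole [ 0.4611 -0.0902]
pad [ 0.4584 -0.0559] ang 96.7 hole [ 0.4617 -0.0909] dia 12.3 dist 35.2 lat 0.8
```

View pics/c21.png

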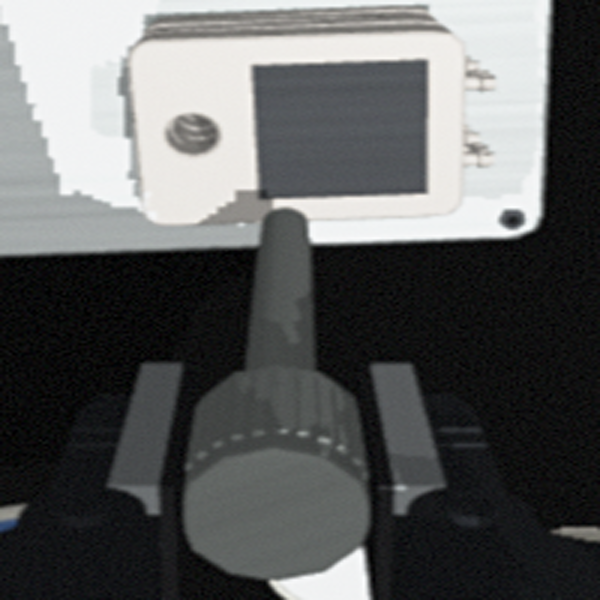

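Call:
{"method": "play_rows", "body": {
  "plan": [
    [255,-0.4,-0.9,0,0],
    [255,-0.4,-0.9,0,0],
    [255,-0.1,-0.4,0,0],
    [255,0,0,-0.5,0],
    [255,0,0,-0.7,0],
    [255,0,0,-0.7,0],
    [255,0,0,-0.6,0],
    [255,0,0,0,0],
    [255,0,0,0,0],
    [255,0,0,0,0]
  ]
}}

```text
clock: 74.75
eef_pos: [0.4579, -0.0976, 0.2159]
orientation: [[-0.997, -0.08, 0.022], [-0.08, 0.997, 0.021], [-0.023, 0.019, -1.0]]
ft_force: [0.1, -0.6, -1.4]
grip_width: 0.0203
```

Run:
```python
from h import *
s=st(); im=snap('wrist','w22'); cv2.imwrite('pics/c22.png',cv2.resize(im[150:400,220:420],None,fx=3,fy=2.4,interpolation=cv2.INTER_CUBIC))
K,E=wcam(s); plate(im,K,E,.096,.458,-.055,97)
def px(x,y,z): 
    p=K@(E@np.array([x,y,z,1]))[:3]; return np.round(p[:2]/p[2],1)
print('axis px at .096',px(.4622,-.091,.096))
```

```text
t 74.75 p [ 0.4579 -0.0976  0.2159] yaw y-axis [-0.08   0.997  0.019] z [ 0.022  0.021 -1.   ] F [ 0.1 -0.6 -1.4] w 0.0203
pad [ 0.4578 -0.0554] ang 96.7 hole [ 0.4667 -0.0934] dia 18.2 dist 38.8 lat -4.4
axis px at .096 [316.7 235.2]
```

View pics/c22.png

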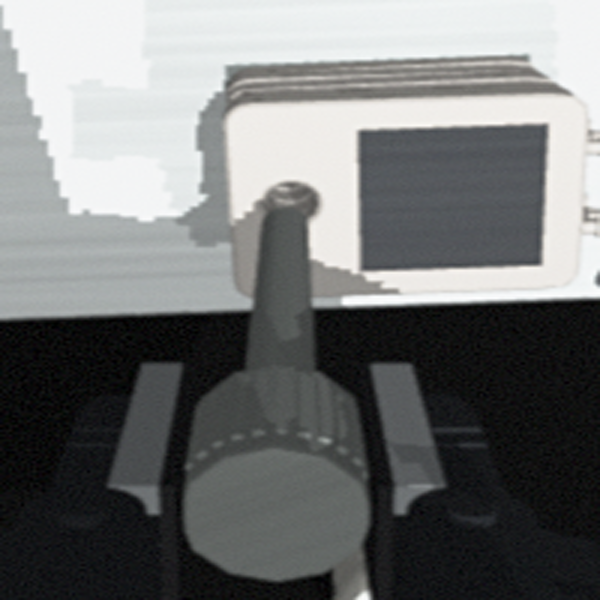

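Run:
```python
from h import *
s=st(); K,E=wcam(s)
def px(x,y,z): 
    p=K@(E@np.array([x,y,z,1]))[:3]; return np.round(p[:2]/p[2],1)
h=w2(317.7,234.2,.096,s); print('hole',h,'tip',w2(315.7,236,.1104,s),'want px',px(h[0],h[1],.1104), px(.4622,-.091,.1104))
```

```text
t 74.8 p [ 0.458  -0.0977  0.216 ] yaw y-axis [-0.08   0.997  0.019] z [ 0.022  0.021 -1.   ] F [-0.9  0.5 -1.3] w 0.0204
hole [ 0.4616 -0.0904] tip [ 0.4581 -0.0925] want px [318.5 241.4] [317.5 242.3]
```

Call:
{"method": "play_rows", "body": {
  "plan": [
    [255,0.15,0.1,0,0],
    [255,0.1,0.05,0,0],
    [255,0,0,-0.4,0],
    [255,0,0,-0.5,0],
    [255,0,0,-0.5,0],
    [255,0,0,-0.5,0],
    [255,0,0,-0.4,0],
    [255,0,0,0,0],
    [255,0,0,0,0],
    [255,0,0,0,0]
  ]
}}

```text
clock: 75.8
eef_pos: [0.4608, -0.096, 0.191]
orientation: [[-0.997, -0.08, 0.022], [-0.08, 0.997, 0.021], [-0.024, 0.019, -1.0]]
ft_force: [-0.6, 0.2, -1.4]
grip_width: 0.0205
```

Run:
```python
from h import *
s=st(); im=snap('wrist','w23'); cv2.imwrite('pics/c23.png',cv2.resize(im[150:400,220:420],None,fx=3,fy=2.4,interpolation=cv2.INTER_CUBIC))
K,E=wcam(s); plate(im,K,E,.096,.458,-.055,97)
```

```text
t 75.8 p [ 0.4608 -0.096   0.191 ] yaw y-axis [-0.08   0.997  0.019] z [ 0.022  0.021 -1.   ] F [-0.6  0.2 -1.4] w 0.0205
pad [ 0.4585 -0.0558] ang 96.9 hole [ 0.4673 -0.0931] dia 18.5 dist 38.1 lat -4.2
```

View pics/c23.png

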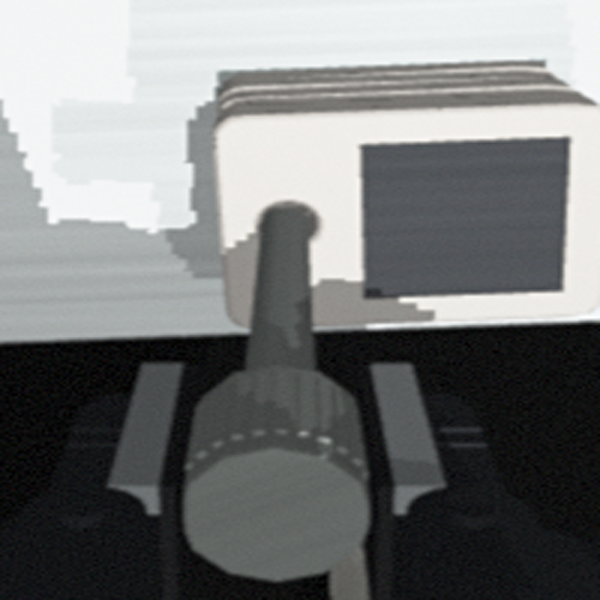

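Call:
{"method": "play_rows", "body": {
  "plan": [
    [255,0,0,-0.4,0],
    [255,-0.02,0,-0.5,0],
    [255,-0.02,0,-0.5,0],
    [255,-0.02,0,-0.5,0],
    [255,0,0,-0.5,0],
    [255,0,0,-0.5,0],
    [255,0,0,-0.4,0],
    [255,0,0,0,0],
    [255,0,0,0,0],
    [255,0,0,0,0]
  ]
}}

```text
clock: 76.85
eef_pos: [0.4604, -0.0953, 0.1552]
orientation: [[-0.996, -0.081, 0.023], [-0.08, 0.997, 0.022], [-0.024, 0.02, -0.999]]
ft_force: [0.9, 0.4, -1.1]
grip_width: 0.0204
```

Call:
{"method": "play_rows", "body": {
  "plan": [
    [255,0,0,-0.3,0],
    [255,0,0,-0.3,0],
    [255,0,0,-0.3,0],
    [255,0,0,-0.3,0],
    [255,0,0,-0.3,0],
    [255,0,0,-0.2,0],
    [255,0,0,0,0],
    [255,0,0,0,0],
    [255,0,0,0,0],
    [255,0,0,0,0]
  ]
}}

```text
clock: 77.85
eef_pos: [0.4609, -0.0948, 0.1372]
orientation: [[-0.996, -0.081, 0.024], [-0.081, 0.996, 0.022], [-0.026, 0.02, -0.999]]
ft_force: [-0.0, 0.8, -2.0]
grip_width: 0.0204
```

Run:
```python
from h import *
s=st(); im=snap('wrist','w24'); cv2.imwrite('pics/c24.png',cv2.resize(im[150:400,220:420],None,fx=3,fy=2.4,interpolation=cv2.INTER_CUBIC))
K,E=wcam(s); plate(im,K,E,.096,.458,-.055,97)
```

```text
t 77.85 p [ 0.4609 -0.0948  0.1372] yaw y-axis [-0.081  0.996  0.02 ] z [ 0.024  0.022 -0.999] F [-0.   0.8 -2. ] w 0.0204
no pad near 0.458 -0.055
```

View pics/c24.png

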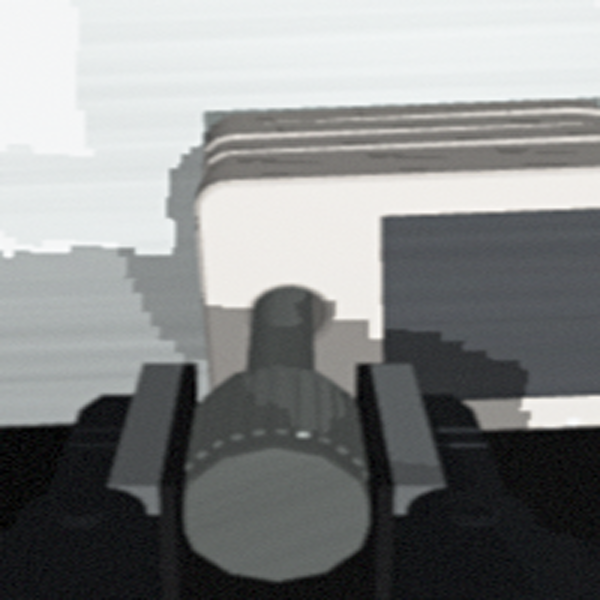

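Call:
{"method": "play_rows", "body": {
  "plan": [
    [255,0,0,-0.3,0],
    [255,0.05,0.05,-0.3,0],
    [255,0.05,0.1,-0.3,0],
    [255,0.05,0.1,-0.3,0],
    [255,0.05,0.05,-0.3,0],
    [255,0,0,-0.2,0],
    [255,0,0,0,0],
    [255,0,0,0,0],
    [255,0,0,0,0],
    [255,0,0,0,0]
  ]
}}

```text
clock: 78.9
eef_pos: [0.462, -0.0942, 0.1192]
orientation: [[-0.997, -0.079, 0.022], [-0.079, 0.997, 0.018], [-0.023, 0.016, -1.0]]
ft_force: [-2.5, -1.3, 3.5]
grip_width: 0.0203
```

Call:
{"method": "play_rows", "body": {
  "plan": [
    [255,0,0.1,-0.2,0],
    [255,0,0.1,-0.3,0],
    [255,0,0.1,-0.3,0],
    [255,0,0,-0.3,0],
    [255,0,0,-0.2,0],
    [255,0,0,0,0],
    [255,0,0,0,0],
    [255,0,0,0,0],
    [255,0,0,0,0],
    [255,0,0,0,0]
  ]
}}

```text
clock: 79.9
eef_pos: [0.4633, -0.0921, 0.1076]
orientation: [[-0.997, -0.077, 0.024], [-0.077, 0.997, 0.014], [-0.025, 0.012, -1.0]]
ft_force: [-3.2, -2.3, 7.0]
grip_width: 0.02
```

Call:
{"method": "play_rows", "body": {
  "plan": [
    [0,0,0,0,0],
    [0,0,0,0,0],
    [0,0,0,0,0],
    [0,0,0,1,0],
    [0,0,0,2,0],
    [0,0,0,2,0],
    [0,0,0,3,0],
    [0,0,0,3,0],
    [0,0,0,2,0],
    [0,0,0,0,0]
  ]
}}

```text
clock: 80.9
eef_pos: [0.4643, -0.0871, 0.2453]
orientation: [[-0.996, -0.083, 0.028], [-0.082, 0.996, 0.021], [-0.029, 0.018, -0.999]]
ft_force: [1.0, -0.4, -0.7]
grip_width: 0.0852
```

Run:
```python
from h import *
s=st(); im=snap('wrist','w25'); snap('scene','s25'); print(np.round(s['q'],2)); pp(['rod','swing_knob','stud_grip','slot'],'wrist')
a=cv2.imread('pics/s25.png')[190:320,280:420]; cv2.imwrite('pics/cs25.png',cv2.resize(a,None,fx=4,fy=4,interpolation=cv2.INTER_CUBIC))
```

```text
t 80.9 p [ 0.4643 -0.0871  0.2453] yaw y-axis [-0.083  0.996  0.018] z [ 0.028  0.021 -0.999] F [ 1.  -0.4 -0.7] w 0.0852
[ 0.82  0.28 -0.88  1.88  0.22  1.07  1.51]
wrist rod 0.65 [ 0.4358 -0.2016  0.1839]
wrist stud_grip 0.59 [ 0.4355 -0.2     0.181 ]
wrist slot 0.81 [ 0.4819 -0.2483  0.1306]
```

View pics/w25.png

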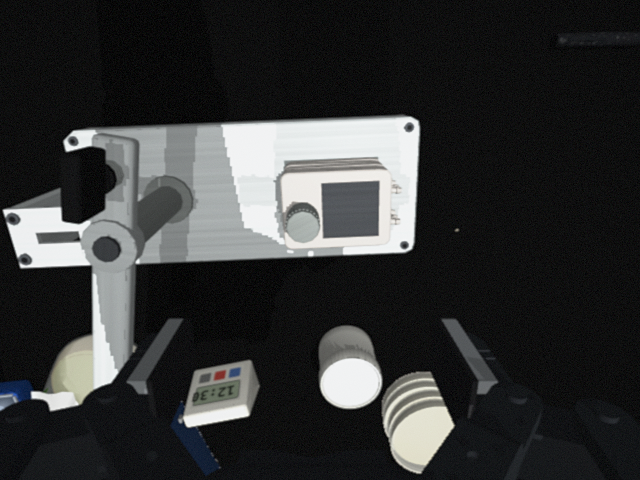

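View pics/cs25.png

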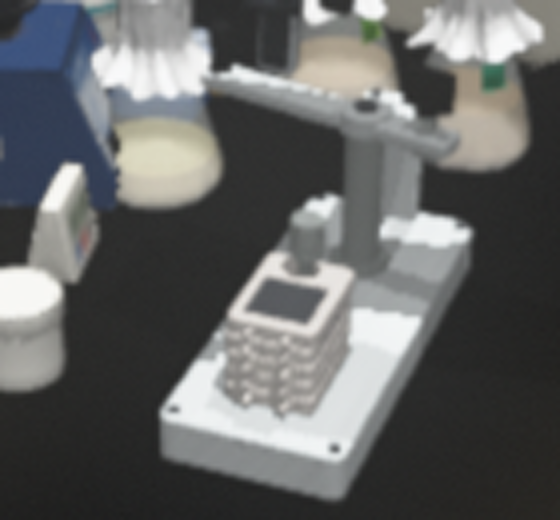

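Run:
```python
from h import *
s=st(); 
for z in (.136,.150): print(z,w2(303,223,z,s))
im=cv2.imread('pics/w25.png');K,E=wcam(s); plate(im,K,E,.096,.458,-.055,97)
print('post/arm pivot',w2(107,249,.152,s)); print('knob wings', [w2(u,v,.196,s) for u,v in [(63,151),(104,151),(104,222),(63,222)]])
```

```text
t 81.2 p [ 0.462  -0.0875  0.2412] yaw y-axis [-0.082  0.996  0.021] z [ 0.021  0.022 -1.   ] F [ 1.  -0.2  0.7] w 0.0854
0.136 [ 0.4539 -0.0909]
0.15 [ 0.4496 -0.0912]
pad [ 0.4536 -0.0568] ang 97.0 hole [ 0.4581 -0.0941] dia 16.7 dist 37.6 lat 0.1
post/arm pivot [ 0.4738 -0.2056]
knob wings [array([ 0.4104, -0.2001]), array([ 0.409 , -0.1823]), array([ 0.442, -0.185]), array([ 0.4434, -0.2039])]
```

Run:
```python
from h import *
s=st(); im=snap('wrist','w26'); K,E=wcam(s); plate(im,K,E,.096,.455,-.055,97)
pp(['swing_knob','stud_grip','slot'],'wrist')
R=rect(im,K,E,.136,.43,.49,-.12,-.06,8000); cv2.imwrite('pics/r26.png',R)
```

```text
t 81.2 p [ 0.462  -0.0875  0.2412] yaw y-axis [-0.082  0.996  0.021] z [ 0.021  0.022 -1.   ] F [ 1.  -0.2  0.7] w 0.0854
pad [ 0.4581 -0.0561] ang 97.0 hole [ 0.4624 -0.0934] dia 17.0 dist 37.6 lat 0.3
wrist stud_grip 0.76 [ 0.4357 -0.2014  0.1846]
wrist slot 0.68 [ 0.4843 -0.2516  0.1317]
```

View pics/r26.png

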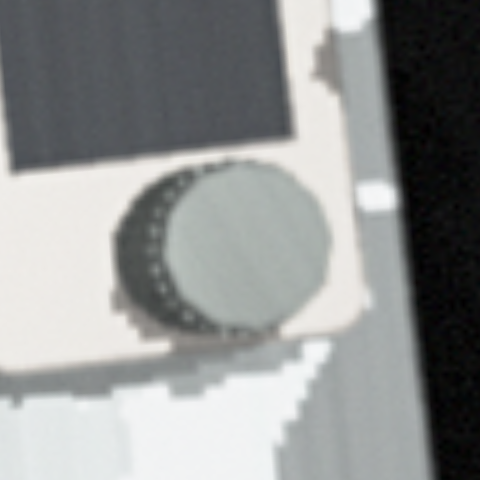

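View pics/w26.png

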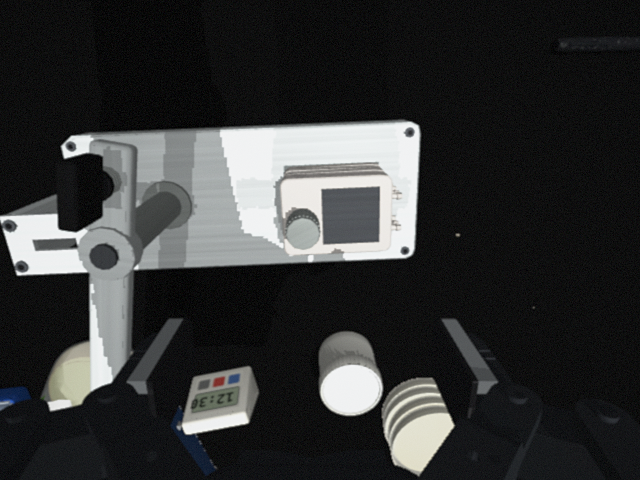

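Run:
```python
from h import *
k=imaging.get_calibration('top');Kt=np.array([[k['fx'],0,k['cx']],[0,k['fy'],k['cy']],[0,0,1]]);Et=np.array(k['camera_from_world'])
def t(u,v,z):
    p=np.linalg.inv(hom(Kt,Et,z))@np.array([u,v,1]);return np.round(p[:2]/p[2],3)
for u,v in [(406,180),(484,205),(477,257)]: print(t(u,v,.165))
print('body centers', t(398,190,.05),t(466,211,.05),t(457,258,.05))
```

```text
[ 0.682 -0.285]
[ 0.625 -0.479]
[ 0.495 -0.462]
body centers [ 0.678 -0.288] [ 0.626 -0.474] [ 0.498 -0.45 ]
```

Call:
{"method": "play_rows", "body": {
  "plan": [
    [0,0,0,1,-0.1],
    [0,0,0,1,-0.15],
    [0,0,0,0,-0.15],
    [0,0,0,0,-0.15],
    [0,0,0,0,-0.15],
    [0,0,0,0,-0.15],
    [0,0,0,0,-0.15],
    [0,0,0,0,-0.15],
    [0,0,0,0,-0.15],
    [0,0,0,0,-0.15]
  ]
}}

```text
clock: 82.4
eef_pos: [0.4614, -0.087, 0.2598]
orientation: [[-0.196, 0.98, 0.025], [0.98, 0.196, -0.015], [-0.019, 0.021, -1.0]]
ft_force: [0.0, 0.0, -0.6]
grip_width: 0.085
```

Call:
{"method": "play_rows", "body": {
  "plan": [
    [0,0.5,-0.5,0,-0.15],
    [0,1.5,-1.5,0,-0.15],
    [0,1.5,-1.5,0,-0.15],
    [0,1.5,-1.5,0,-0.15],
    [0,1.5,-1.5,0,-0.15],
    [0,1.5,-1.5,0,-0.15],
    [0,1.5,-1.5,0,-0.15],
    [0,1,-1,0,-0.15],
    [0,0.3,-0.3,0,-0.15],
    [0,0,0,0,-0.15]
  ]
}}

```text
clock: 83.4
eef_pos: [0.5725, -0.1981, 0.2557]
orientation: [[0.964, 0.264, -0.017], [0.264, -0.964, -0.023], [-0.023, 0.017, -1.0]]
ft_force: [-0.2, -0.4, 0.1]
grip_width: 0.0852
```

Run:
```python
from h import *
s=st(); print(np.round(s['q'],2))
```

```text
t 83.4 p [ 0.5725 -0.1981  0.2557] yaw y-axis [ 0.264 -0.964  0.017] z [-0.017 -0.023 -1.   ] F [-0.2 -0.4  0.1] w 0.0852
[ 0.42  0.41 -0.28  1.56  0.14  1.2  -1.19]
```

Call:
{"method": "play_rows", "body": {
  "plan": [
    [0,0.6,-0.7,0,-0.13],
    [0,0.6,-0.7,0,-0.13],
    [0,0.4,-0.4,0,0],
    [0,0,0,0,0],
    [0,0,0,0,0],
    [0,0,0,0,0],
    [0,0,0,0,0],
    [0,0,0,0,0],
    [0,0,0,0,0],
    [0,0,0,0,0]
  ]
}}

```text
clock: 84.4
eef_pos: [0.5883, -0.2147, 0.2535]
orientation: [[1.0, 0.007, -0.026], [0.007, -1.0, -0.016], [-0.027, 0.015, -1.0]]
ft_force: [0.3, -0.2, -0.7]
grip_width: 0.0852
```

Run:
```python
from h import *
s=st(); im=snap('wrist','w27'); pp(['swing_knob','stud_grip','slot','rod'],'wrist')
```

```text
t 84.4 p [ 0.5883 -0.2147  0.2535] yaw y-axis [ 0.007 -1.     0.015] z [-0.026 -0.016 -1.   ] F [ 0.3 -0.2 -0.7] w 0.0852
wrist swing_knob 0.61 [ 0.5892 -0.2164  0.1657]
wrist swing_knob 0.19 [ 0.463  -0.0908  0.046 ]
wrist slot 0.95 [ 0.4814 -0.2478  0.1307]
```

View pics/w27.png

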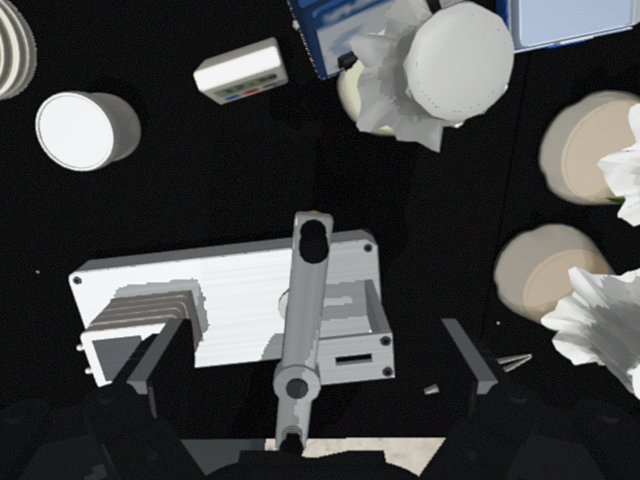

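Run:
```python
from h import *
s=st(); print(w2(314,250,.186,s), w2(313,228,.152,s)); im=cv2.imread('pics/w27.png'); cv2.imwrite('pics/c27.png',cv2.resize(im[190:290,260:380],None,fx=5,fy=5,interpolation=cv2.INTER_CUBIC))
```

```text
t 84.65 p [ 0.5883 -0.2148  0.2534] yaw y-axis [ 0.007 -1.     0.015] z [-0.027 -0.016 -1.   ] F [ 0.6 -0.2 -0.5] w 0.0853
[ 0.5922 -0.2164] [ 0.5936 -0.2165]
```

View pics/c27.png

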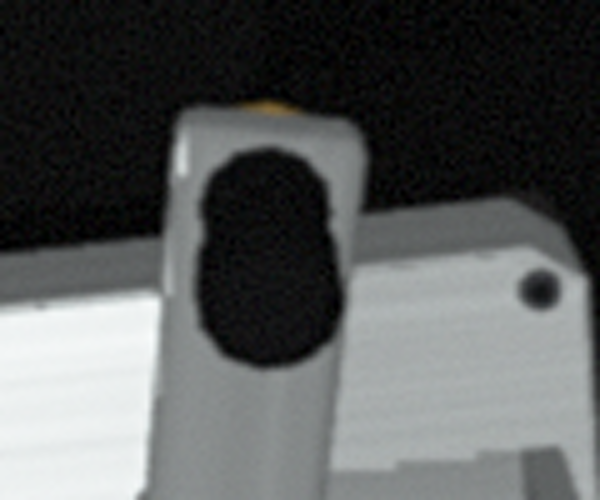

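Call:
{"method": "play_rows", "body": {
  "plan": [
    [0,0.15,-0.1,-0.8,0],
    [0,0.1,-0.1,-1,0],
    [0,0,0,-1,0],
    [0,0,0,-1,0],
    [0,0,0,-1,0],
    [0,0,0,-1,0],
    [0,0,0,-1,0],
    [120,0,0,-0.6,0],
    [150,0,0,0,0],
    [150,0,0,0,0]
  ]
}}

```text
clock: 85.65
eef_pos: [0.5899, -0.2167, 0.1707]
orientation: [[1.0, 0.007, -0.03], [0.007, -1.0, -0.015], [-0.03, 0.014, -0.999]]
ft_force: [0.1, -0.3, -0.0]
grip_width: 0.044
```

Run:
```python
import numpy as np
a=np.deg2rad(-5.6);R=11.5
for i in range(16):
    b=a+0.12; print(i,round(np.rad2deg(b),1),round(R*(np.cos(b)-np.cos(a)),2),round(R*(np.sin(b)-np.sin(a)),2)); a=b
```

```text
0 1.3 0.05 1.38
1 8.2 -0.11 1.37
2 15.0 -0.28 1.35
3 21.9 -0.44 1.31
4 28.8 -0.59 1.25
5 35.7 -0.74 1.17
6 42.5 -0.87 1.07
7 49.4 -0.99 0.96
8 56.3 -1.1 0.83
9 63.2 -1.19 0.7
10 70.0 -1.27 0.55
11 76.9 -1.32 0.39
12 83.8 -1.36 0.23
13 90.7 -1.38 0.07
14 97.5 -1.38 -0.1
15 104.4 -1.35 -0.26
```

Call:
{"method": "play_rows", "body": {
  "plan": [
    [175,0,0,-0.3,0],
    [175,0,0,-0.3,0],
    [175,0,0,0,0],
    [175,0,0,0,0],
    [175,0,0.7,0,0.06],
    [175,0,1.3,0,0.12],
    [175,-0.1,1.3,0,0.12],
    [175,-0.3,1.3,0,0.12],
    [175,-0.4,1.3,0,0.12],
    [175,0,0,0,0]
  ]
}}

```text
clock: 86.65
eef_pos: [0.5824, -0.1592, 0.1665]
orientation: [[0.845, 0.534, -0.013], [0.534, -0.845, -0.031], [-0.027, 0.019, -0.999]]
ft_force: [0.5, 0.6, 0.0]
grip_width: 0.0266
```

Call:
{"method": "play_rows", "body": {
  "plan": [
    [175,-0.55,1.25,0,0.1],
    [175,-0.7,1.2,0,0.12],
    [175,-0.85,1.1,0,0.12],
    [175,-1,0.95,0,0.12],
    [175,-1.1,0.85,0,0.12],
    [175,-1.2,0.7,0,0.12],
    [175,0,0,0,0],
    [175,0,0,0,0],
    [175,0,0,0,0],
    [175,0,0,0,0]
  ]
}}

```text
clock: 87.65
eef_pos: [0.532, -0.106, 0.1684]
orientation: [[0.322, 0.946, 0.018], [0.946, -0.322, -0.034], [-0.026, 0.028, -0.999]]
ft_force: [-0.3, 0.2, -0.0]
grip_width: 0.027
```

Run:
```python
from h import *
s=st(); d=np.array(s['eef_pos'][:2])-[.4762,-.2051]; print(np.rad2deg(np.arctan2(d[1],d[0])),np.hypot(*d)); im=snap('wrist','w28')
```

```text
t 87.65 p [ 0.532  -0.106   0.1684] yaw y-axis [ 0.946 -0.322  0.028] z [ 0.018 -0.034 -0.999] F [-0.3  0.2 -0. ] w 0.027
60.630712537779885 0.11373347708214138
```

View pics/w28.png

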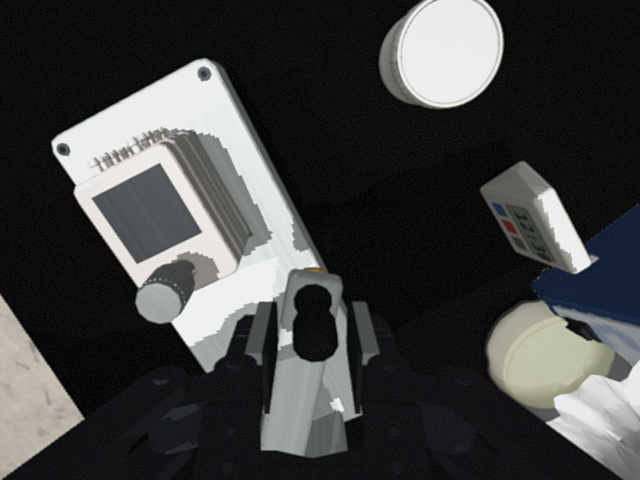

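Call:
{"method": "play_rows", "body": {
  "plan": [
    [175,-1.25,0.6,0,0.1],
    [175,-1.3,0.45,0,0.1],
    [175,-1.35,0.3,0,0.1],
    [175,-1.35,0.15,0,0.1],
    [175,-1,0,0,0.05],
    [175,0,0,0,0],
    [175,0,0,0,0],
    [175,0,0,0,0],
    [175,0,0,0,0],
    [175,0,0,0,0]
  ]
}}

```text
clock: 88.7
eef_pos: [0.4736, -0.0916, 0.1687]
orientation: [[-0.124, 0.992, 0.037], [0.992, 0.124, -0.02], [-0.025, 0.034, -0.999]]
ft_force: [0.8, -0.5, -0.2]
grip_width: 0.0264
```

Run:
```python
from h import *
s=st(); d=np.array(s['eef_pos'][:2])-[.4762,-.2051]; print(np.rad2deg(np.arctan2(d[1],d[0])),np.hypot(*d)); im=snap('wrist','w29')
```

```text
t 88.7 p [ 0.4736 -0.0916  0.1687] yaw y-axis [0.992 0.124 0.034] z [ 0.037 -0.02  -0.999] F [ 0.8 -0.5 -0.2] w 0.0264
91.29101875347804 0.11351901980520974
```

View pics/w29.png

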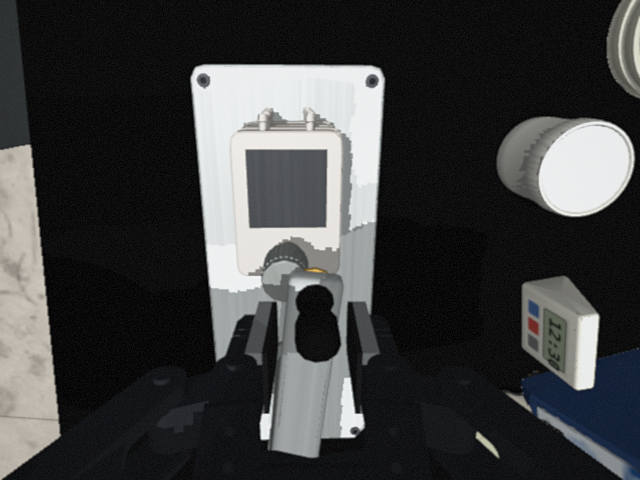

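Call:
{"method": "play_rows", "body": {
  "plan": [
    [175,-0.4,0,0,0],
    [175,-0.4,0,0,0],
    [175,-0.4,0,0,0],
    [175,-0.3,0,0,0],
    [175,-0.3,0,0,0],
    [175,0,0,0,0],
    [175,0,0,0,0],
    [175,0,0,0,0],
    [175,0,0,0,0],
    [175,0,0,0,0]
  ]
}}

```text
clock: 89.75
eef_pos: [0.4584, -0.0912, 0.17]
orientation: [[-0.123, 0.991, 0.046], [0.992, 0.124, -0.019], [-0.025, 0.044, -0.999]]
ft_force: [2.2, 0.0, -1.3]
grip_width: 0.027
```

Run:
```python
from h import *
s=st(); d=np.array(s['eef_pos'][:2])-[.4762,-.2051]; print(np.rad2deg(np.arctan2(d[1],d[0])),np.hypot(*d), np.round(s['q'],2)); im=snap('wrist','w30')
```

```text
t 89.75 p [ 0.4584 -0.0912  0.17  ] yaw y-axis [0.991 0.124 0.044] z [ 0.046 -0.019 -0.999] F [ 2.2  0.  -1.3] w 0.027
98.86163715839238 0.11526845152575368 [ 0.64  0.3  -0.69  2.02  0.28  0.86 -0.08]
```

View pics/w30.png

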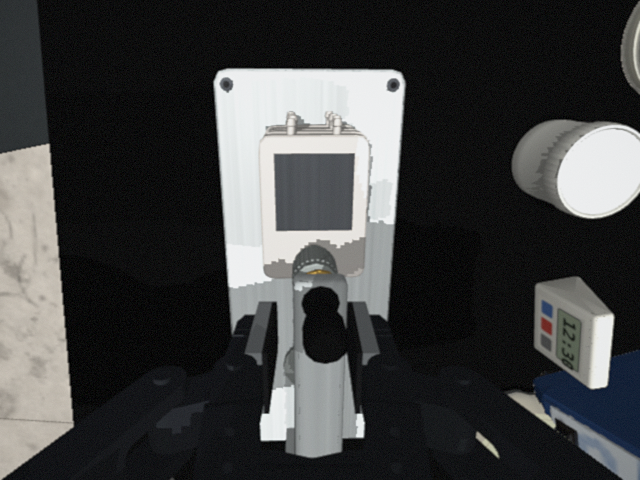

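Call:
{"method": "play_rows", "body": {
  "plan": [
    [175,-0.3,0,0,0],
    [175,-0.3,0,0,0],
    [175,-0.3,0,0,0],
    [175,-0.3,0,0,0],
    [175,-0.2,0,0,0],
    [175,0,0,0,0],
    [175,0,0,0,0],
    [175,0,0,0,0],
    [175,0,0,0,0],
    [175,0,0,0,0]
  ]
}}

```text
clock: 90.8
eef_pos: [0.4584, -0.0902, 0.1736]
orientation: [[-0.125, 0.989, 0.075], [0.992, 0.126, -0.016], [-0.025, 0.072, -0.997]]
ft_force: [2.7, -0.6, -1.0]
grip_width: 0.0269
```

Call:
{"method": "play_rows", "body": {
  "plan": [
    [100,0,0,0,0],
    [0,0,0,0,0],
    [0,0,0,0,0],
    [0,0,0,4,0],
    [0,0,0,5,0],
    [0,0,0,5,0],
    [0,0,0,5,0],
    [0,0,0,5,0],
    [0,0,0,5,0],
    [0,0,0,0,0]
  ]
}}

```text
clock: 91.8
eef_pos: [0.4498, -0.0887, 0.4674]
orientation: [[-0.127, 0.99, 0.063], [0.992, 0.128, -0.014], [-0.022, 0.061, -0.998]]
ft_force: [0.5, 0.0, -1.1]
grip_width: 0.0854
```

Run:
```python
from h import *
s=st(); print(np.round(s['q'],2)); im=snap('top','t31'); pp(['swing_knob','stud_grip'],'top')
```

```text
t 91.8 p [ 0.4498 -0.0887  0.4674] yaw y-axis [0.99  0.128 0.061] z [ 0.063 -0.014 -0.998] F [ 0.5  0.  -1.1] w 0.0854
[ 0.77  0.06 -0.73  1.51  0.05  1.52  0.16]
```

Call:
{"method": "play_rows", "body": {
  "plan": [
    [0,0.4,-2,-1,0],
    [0,0.6,-3,-1.5,0],
    [0,0.6,-3,-1.5,0],
    [0,0.6,-3,-1.5,0],
    [0,0.6,-3,-1.5,0],
    [0,0.4,-2,-1.5,0],
    [0,0,0,-1.5,0],
    [0,0,0,-1.5,0],
    [0,0,0,-1.5,0],
    [0,0,0,-1,0]
  ]
}}

```text
clock: 92.95
eef_pos: [0.4703, -0.2528, 0.297]
orientation: [[-0.13, 0.991, 0.026], [0.991, 0.131, -0.0], [-0.004, 0.026, -1.0]]
ft_force: [-0.2, -0.8, 1.1]
grip_width: 0.0855
```

Run:
```python
from h import *
s=st(); print(np.round(s['q'],2)); im=snap('wrist','w31'); pp(['swing_knob','stud_grip','slot'],'wrist')
```

```text
t 92.95 p [ 0.4703 -0.2528  0.297 ] yaw y-axis [0.991 0.131 0.026] z [ 0.026 -0.    -1.   ] F [-0.2 -0.8  1.1] w 0.0855
[ 0.89  0.29 -0.63  1.68  0.17  1.21  0.36]
wrist stud_grip 0.86 [ 0.4838 -0.2523  0.1856]
wrist stud_grip 0.25 [ 0.4666 -0.089   0.0024]
wrist slot 0.78 [ 0.4854 -0.2523  0.1309]
wrist slot 0.4 [ 6.261e-01 -4.818e-01  4.000e-04]
```

View pics/w31.png

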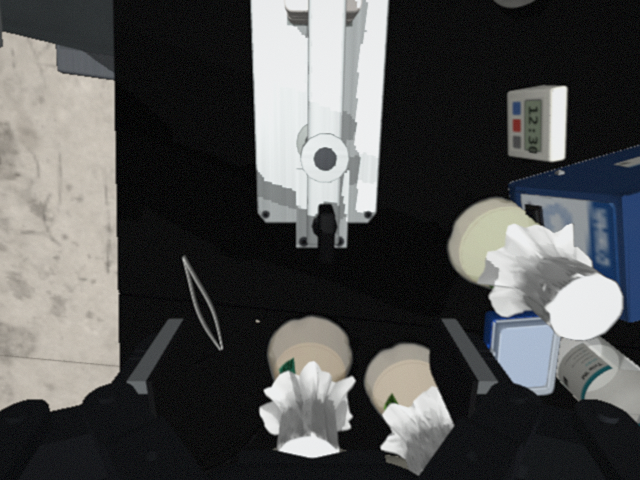

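Call:
{"method": "play_rows", "body": {
  "plan": [
    [0,0.4,0.1,-0.5,0],
    [0,0.4,0.1,-0.8,0],
    [0,0.3,0,-0.8,0],
    [0,0,0,-0.6,0],
    [0,0,0,0,0],
    [0,0,0,0,0],
    [0,0,0,0,0],
    [0,0,0,0,0],
    [0,0,0,0,0],
    [0,0,0,0,0]
  ]
}}

```text
clock: 94.15
eef_pos: [0.4853, -0.2507, 0.2732]
orientation: [[-0.131, 0.991, 0.034], [0.991, 0.132, -0.004], [-0.008, 0.033, -0.999]]
ft_force: [-0.4, 0.6, 0.1]
grip_width: 0.0855
```

Run:
```python
from h import *
s=st(); im=snap('wrist','w32'); pp(['stud_grip','slot'],'wrist')
g=cv2.convertScaleAbs(im,alpha=3,beta=20); cv2.imwrite('pics/c32.png',cv2.resize(g[130:330,220:430],None,fx=3.5,fy=3,interpolation=cv2.INTER_CUBIC))
```

```text
t 94.15 p [ 0.4853 -0.2507  0.2732] yaw y-axis [0.991 0.132 0.033] z [ 0.034 -0.004 -0.999] F [-0.4  0.6  0.1] w 0.0855
wrist stud_grip 0.88 [ 0.4847 -0.2491  0.1829]
wrist slot 0.82 [ 0.4832 -0.2499  0.1301]
```

View pics/c32.png

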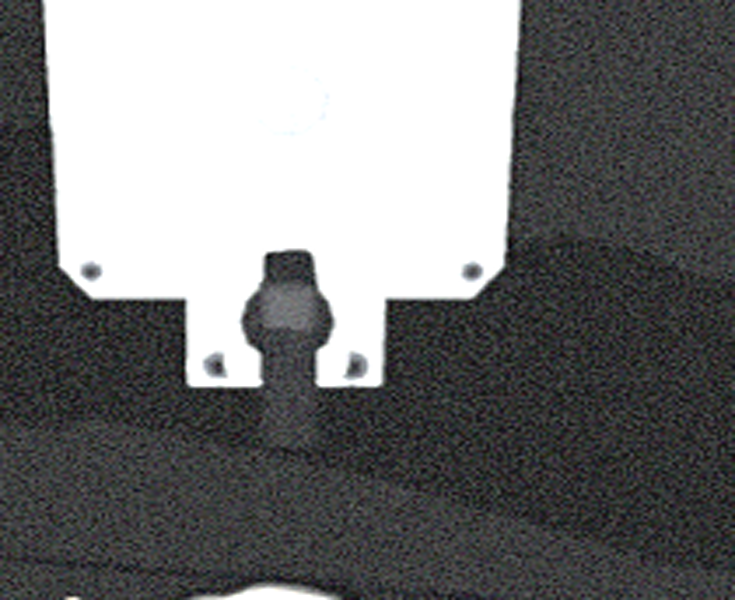

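Run:
```python
from h import *
s=st()
for v in (445,350,265,250): print(v,w2(220+289/3.5,130+v/3,.196,s))
print('holes slot-bracket',w2(220+213/3.5,130+366/3,.131,s),w2(220+357/3.5,130+366/3,.131,s))
print('pivot', w2(220+298/3.5,130+100/3,.155,s))
```

```text
t 94.3 p [ 0.4853 -0.2506  0.2731] yaw y-axis [0.991 0.132 0.033] z [ 0.034 -0.004 -0.999] F [-0.2  0.   0.5] w 0.085
445 [ 0.4842 -0.2658]
350 [ 0.4817 -0.2465]
265 [ 0.4797 -0.23  ]
250 [ 0.4793 -0.2272]
holes slot-bracket [ 0.4701 -0.2754] [ 0.5001 -0.2717]
pivot [ 0.4787 -0.2056]
```

Call:
{"method": "play_rows", "body": {
  "plan": [
    [0,-0.2,0.1,-0.8,0],
    [0,-0.1,0,-1,0],
    [0,0,0,-1.2,0],
    [0,0,0,-1.2,0],
    [0,0,0,-1.2,0],
    [0,0,0,-1.2,0],
    [0,0,0,-1.2,0],
    [0,0,0,-1,0],
    [0,0,0,-0.4,0],
    [0,0,0,0,0]
  ]
}}

```text
clock: 95.3
eef_pos: [0.4805, -0.249, 0.1708]
orientation: [[-0.132, 0.991, 0.031], [0.991, 0.132, -0.002], [-0.006, 0.03, -1.0]]
ft_force: [-0.2, 0.2, -0.4]
grip_width: 0.0855
```

Call:
{"method": "play_rows", "body": {
  "plan": [
    [0,0.15,-0.03,0,0],
    [100,0,0,0,0],
    [160,0,0,0,0],
    [220,0,0,0,0],
    [255,0,0,0,0],
    [255,0,0,0,0],
    [255,0,0,0,0],
    [255,0,0,0,0],
    [255,0,0,0,0],
    [255,0,0,0,0]
  ]
}}

```text
clock: 96.3
eef_pos: [0.4825, -0.2499, 0.1729]
orientation: [[-0.131, 0.991, 0.032], [0.991, 0.131, -0.004], [-0.008, 0.031, -0.999]]
ft_force: [-1.6, -0.8, 1.8]
grip_width: 0.0088
```

Run:
```python
from h import *
s=st(); im=snap('wrist','w33'); print(np.round(s['q'],2)); g=cv2.convertScaleAbs(im,alpha=2,beta=20); cv2.imwrite('pics/c33.png',g)
```

```text
t 96.3 p [ 0.4825 -0.2499  0.1729] yaw y-axis [0.991 0.131 0.031] z [ 0.032 -0.004 -0.999] F [-1.6 -0.8  1.8] w 0.0088
[ 0.83  0.41 -0.59  1.84  0.28  0.94  0.25]
```

View pics/c33.png

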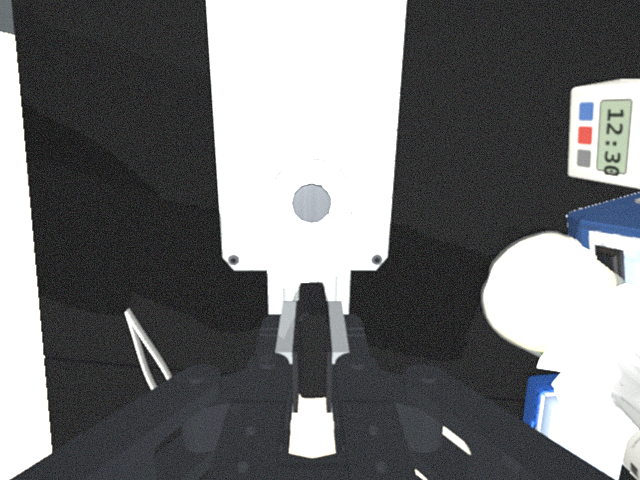

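Call:
{"method": "play_rows", "body": {
  "plan": [
    [255,0,0,-0.3,0],
    [255,0,0,-0.3,0],
    [255,0,0,-0.3,0],
    [255,0,0,-0.2,0],
    [255,0,0,-0.1,0],
    [255,0,0,0,0],
    [255,0,0,0,0],
    [255,0,0,0,0],
    [255,0,0,0,0],
    [255,0,0,0,0]
  ]
}}

```text
clock: 97.35
eef_pos: [0.4825, -0.2499, 0.1619]
orientation: [[-0.13, 0.991, 0.032], [0.991, 0.131, -0.006], [-0.01, 0.031, -0.999]]
ft_force: [-2.6, 0.9, 6.6]
grip_width: 0.0089
```

Call:
{"method": "play_rows", "body": {
  "plan": [
    [255,0,0,-0.05,-0.1],
    [255,0,0,-0.05,-0.15],
    [255,0,0,-0.03,-0.15],
    [255,0,0,-0.03,-0.15],
    [255,0,0,-0.03,-0.15],
    [255,0,0,-0.03,-0.15],
    [255,0,0,-0.03,-0.15],
    [255,0,0,-0.03,-0.15],
    [255,0,0,0,-0.15],
    [255,0,0,0,-0.15]
  ]
}}

```text
clock: 98.35
eef_pos: [0.4837, -0.2508, 0.1617]
orientation: [[0.97, 0.243, -0.001], [0.243, -0.969, -0.038], [-0.01, 0.037, -0.999]]
ft_force: [-3.1, -0.7, 6.9]
grip_width: 0.0085
```

Call:
{"method": "play_rows", "body": {
  "plan": [
    [255,0,0,0,-0.1],
    [255,0,0,0,-0.06],
    [255,0,0,0,0],
    [255,0,0,0,0],
    [255,0,0,0,0],
    [255,0,0,0,0],
    [255,0,0,0,0],
    [255,0,0,0,0],
    [255,0,0,0,0],
    [255,0,0,0,0]
  ]
}}

```text
clock: 99.35
eef_pos: [0.4825, -0.2511, 0.1618]
orientation: [[0.997, 0.079, -0.01], [0.079, -0.996, -0.041], [-0.013, 0.04, -0.999]]
ft_force: [-2.1, 0.2, 6.2]
grip_width: 0.0089
```

Run:
```python
from h import *
s=st(); im=snap('wrist','w34'); print(np.round(s['q'],2)); g=cv2.convertScaleAbs(im,alpha=2,beta=20); cv2.imwrite('pics/c34.png',g)
```

```text
t 99.35 p [ 0.4825 -0.2511  0.1618] yaw y-axis [ 0.079 -0.996  0.04 ] z [-0.01  -0.041 -0.999] F [-2.1  0.2  6.2] w 0.0089
[ 0.5   0.38 -0.19  1.85  0.14  0.91 -1.26]
```

View pics/c34.png

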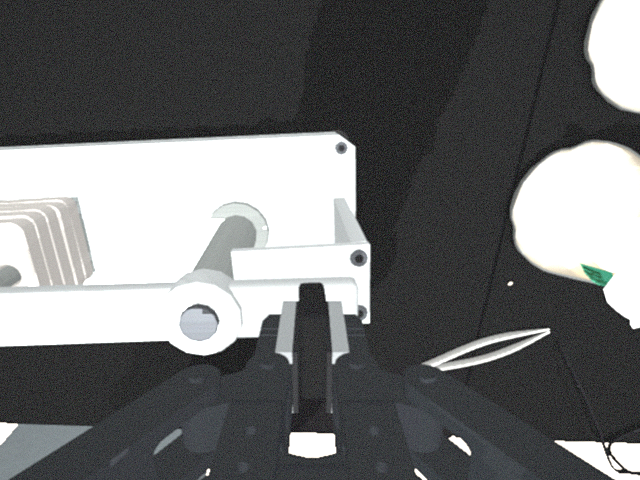

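Call:
{"method": "play_rows", "body": {
  "plan": [
    [215,0,0,0,0],
    [195,0,0,0,0],
    [190,0,0,0,0],
    [190,0,0,0,0],
    [190,0,0,0.5,0],
    [190,0,0,1,0],
    [190,0,0,1.5,0],
    [190,0,0,2,0],
    [190,0,0,2,0],
    [190,0,0,2,0]
  ]
}}

```text
clock: 100.4
eef_pos: [0.4821, -0.2501, 0.2546]
orientation: [[0.997, 0.081, -0.012], [0.08, -0.996, -0.039], [-0.015, 0.038, -0.999]]
ft_force: [0.6, -0.6, 0.2]
grip_width: 0.0216
```

Call:
{"method": "play_rows", "body": {
  "plan": [
    [190,0,2,1,0],
    [190,0,2,0,0],
    [190,0,1,0,0],
    [190,0,0,0,0],
    [190,0,0,0,0],
    [190,0,0,0,0],
    [190,0,0,0,0],
    [190,0,0,0,0],
    [190,0,0,0,0],
    [190,0,0,0,0]
  ]
}}

```text
clock: 101.4
eef_pos: [0.483, -0.2033, 0.2711]
orientation: [[0.997, 0.076, -0.006], [0.075, -0.996, -0.043], [-0.009, 0.043, -0.999]]
ft_force: [-0.5, -0.6, -0.3]
grip_width: 0.0219
```

Run:
```python
from h import *
s=st(); im=snap('wrist','w35'); g=cv2.convertScaleAbs(im,alpha=2,beta=20); cv2.imwrite('pics/c35.png',g)
im=snap('scene','s35'); cv2.imwrite('pics/cs35.png',cv2.resize(im[190:320,280:420],None,fx=4,fy=4,interpolation=cv2.INTER_CUBIC))
```

```text
t 101.4 p [ 0.483  -0.2033  0.2711] yaw y-axis [ 0.076 -0.996  0.043] z [-0.006 -0.043 -0.999] F [-0.5 -0.6 -0.3] w 0.0219
```

View pics/c35.png

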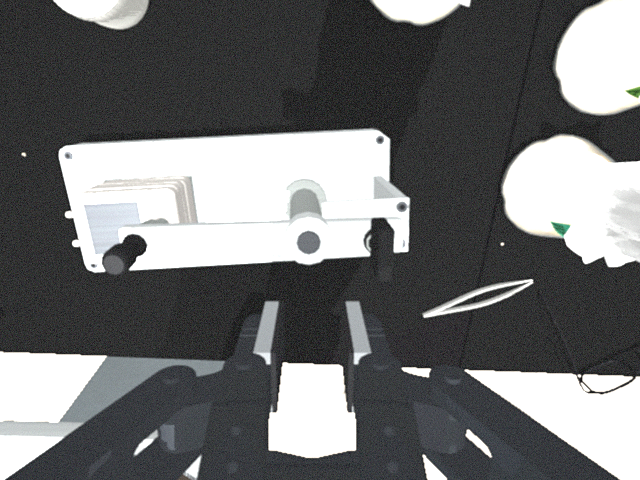

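View pics/cs35.png

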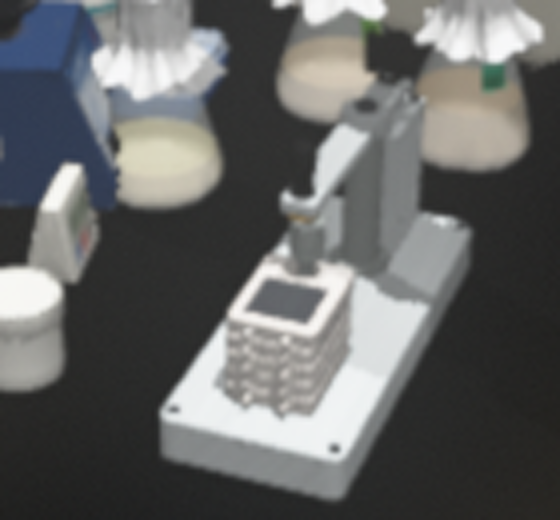

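Run:
```python
from h import *
s=st(); im=imaging.grab_frame('wrist'); g=cv2.convertScaleAbs(im,alpha=4,beta=30); cv2.imwrite('pics/c36.png',cv2.resize(g[180:300,320:430],None,fx=6,fy=5,interpolation=cv2.INTER_CUBIC))
K,E=wcam(s)
def px(x,y,z): 
    p=K@(E@np.array([x,y,z,1]))[:3]; q=p[:2]/p[2]; return np.round([(q[0]-320)*6,(q[1]-180)*5],0)
c=np.array([.4820,-.2496]); xa=np.array([.9926,.122])
for zt in (.196,.187): print(zt,[px(*(c+a*xa*.017+b*np.array([-.122,.9926])*.005),zt) for a,b in [(-1,-1),(-1,1),(1,1),(1,-1)]])
pp(['stud_grip','swing_knob'],'wrist')
```

```text
t 101.5 p [ 0.4831 -0.2032  0.2712] yaw y-axis [ 0.076 -0.996  0.043] z [-0.006 -0.043 -0.999] F [ 0.  -0.2 -0.9] w 0.0217
0.196 [array([456., 533.]), array([354., 538.]), array([357., 261.]), array([463., 256.])]
0.187 [array([435., 501.]), array([337., 506.]), array([338., 237.]), array([441., 233.])]
wrist stud_grip 0.88 [ 0.4821 -0.2496  0.1752]
wrist swing_knob 0.78 [ 0.4679 -0.0923  0.1687]
```

View pics/c36.png

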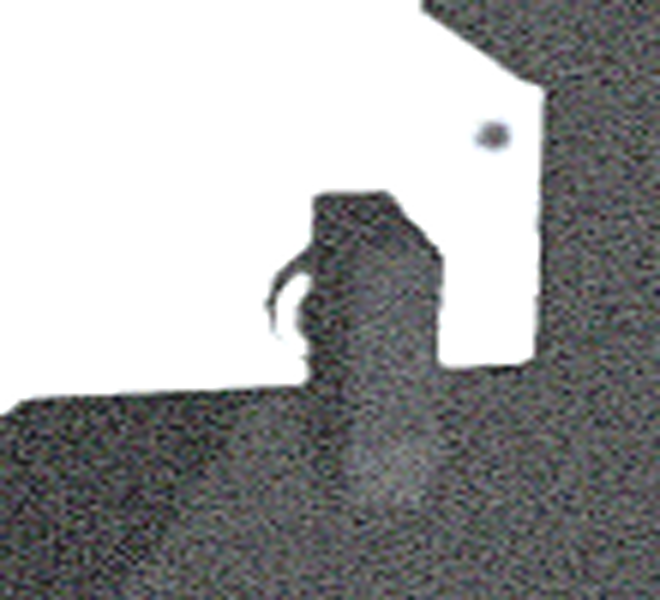

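Run:
```python
from bench import job_done
print(job_done())
```

```text
the job is handed in; nothing more can be done
None
```

The job is handed in after about 101 s of robot time; `job_done()` gives no verdict, so what follows is what my own last checks showed.

All five plates present are stacked on the stand, barbs away from the post. The rod is down through all of them into the socket, the contact arm is swung back to its stop, and the stud is pushed in and turned clockwise to lock.

- **Plates:** after each laying, the hole came out within about 1 mm of the socket axis. The plate angle stayed within about 1 degree of the stand's. A later check of the top plate with the rod in place was similar.
- **Rod:** the gripper bottomed out at the expected home height with 7 N pushing back. The rod's head is centred within about 1 mm of the socket axis.
- **Contact arm:** it would move no further when pushed against its stop. The network's last reading of the arm's knob put it 2 to 3 degrees off home, right at the 0.05 rad limit. That is within the network's error. It also disagrees with the arm looking parallel to the slab and with the stud having passed its slot, which only works with the arm home.
- **Stud:** pressed down 11 mm and turned about 93 degrees at the gripper. After release the wings lie across the arm and the knob sits about 9 mm low, so it reads as locked. The network's height agrees.
- **Everything else:** the rod's block was knocked aside by a couple of centimetres before I reached for it, so I measured it again first. I did not touch the flasks or the jar. The gripper is clear of everything.

The tool kept drifting a few degrees off vertical during moves, so the rod went in leaning slightly. I straightened it once its tip was in the socket.

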